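# Pack out the heel gap of a shoe-last clamp and hold it tight

## Robot

A 6-joint arm with a two-finger parallel gripper is mounted at the origin on the work surface. World frame = base frame: x ahead of the robot, y to its left, z up, the work surface at z = 0. Lengths are in m, angles in rad, forces in N, time in s.
With the tool pointing down it reaches from about 0.25 to 0.775 m from the base axis. Payload 4 kg.
Tool frame: the origin (TCP) lies midway between the tips of the shut fingers; the grasp point (between the pads) lies 19 mm behind it (robot.pinch_z is the distance from the TCP to the grasp point, in m); x points along the fingers, y is the direction in which the jaws open and shut, and the axes are right-handed (so a half turn about x gives the same grasp; the last joint's range is limited). The gripper opens to 94 mm and grips with 3 to 60 N. Pads are 16 mm wide; open, the fingers measure 119 mm over their backs; the gripper's body (75 mm by 177 mm) begins 78 mm behind the grasp point.
Start: joints at [1.097, 0.087, 1.371, -0, 1.684, -0.103], TCP at [0.199, 0.513, 0.206] pointing down, gripper open.
Joint ranges: [-3.1, 3.1], [-0.76, 2.03], [0.27, 2.55], [-1.08, 4.22], [0.17, 2.65], [-2.57, 2.57]. Speed limits (rad/s): [2.79, 2.79, 3.14, 3.14, 3.14, 3.14].

## Interface

Orientations are given as [roll, pitch, yaw] about the fixed x, y, z axes, in that order (R = Rz(yaw) Ry(pitch) Rx(roll)).
In Python, from bench import robot, imaging gives the robot as it stands. The module is installed in compiled form; this text tells all that it offers.
- The arm moves only by the tool drive_tool, never from a script. Its argument "commands" is a list that holds one entry, the list of rows, each a list of 4 numbers: the shift along the tool's x, y, z as a fraction of full scale, then the turn about the tool's x as a fraction of full scale. A call has 1 to 20 rows; each row shifts and turns the commanded pose from where the row before left it, along the tool's axes as they then stand; what a row does not reach is not made up. Full scale, the value 1, is 0.25 m for a shift and 360 degrees for a turn. A row lasts 1/10 s, in which the tool goes at most 50 mm and 8.59 degrees, less where a joint would pass 70% of its speed; a pose out of reach is approached as far as the arm can. A call with a number of a shift or a turn outside -1 to 1 is refused whole. A call with a gripper value outside its range is refused whole. "grip" is the opening, from 0 (shut) to 1 (fully open), set as the call begins (left out, the last holds). The fingers move at their own pace and stop on an object; the grip force is fixed at half the most. Time passes only in rows, so rows that do not move let the fingers close. It gives the time, the measured TCP pose, the force and the opening at its end, in the units of the state.
- robot.get_obs(): the state, without advancing time (a new reading comes with each control period).
- imaging.snapshot(name): name is "side" or "top"; returns a dict with "pixels" (480x640x3 uint8, red, green, blue), "z_map" (480x640 float32, m along the optical axis (not along the pixel's ray), 0 where there is no reading), "mtx" (3x3 intrinsics, pixels), "extrinsics" (4x4, takes a point from world to camera coordinates). Camera axes: x right, y up, looking along -z (the intrinsics and any distortion apply to the point x, -y, -z); pixel columns grow to the right and rows downward; lengths in m; the calibration is good to about 2 mm. A picture is of the moment at which its call begins.
- robot.close_job(): hands the job in, once; it reports no verdict.
The state is a dict: "time": time; "joint_positions": joint angles; "qvel": joint speeds; "joint_torque": joint torques, N m; "tool_pos": TCP position; "ee_rot": TCP orientation; "wrist_force": force on the tool from outside, world axes, zero at the start; "wrist_torque": the same for the moment, N m; "width": finger opening in m.
Only numpy, scipy, OpenCV 4.12 (cv2) and the standard library are available. Lean on these libraries where they do the work, as an engineer would, in place of code of your own. Each camera call takes 0.05 s, during which the arm holds its last target.

## Task

Take up the play behind the shoe last on the clamping bed: stand packing plates from the rack upright, face to face, in the gap between the heel block and the spring-loaded pusher, until the little room left can be closed by the pusher's short stroke, and leave the plates you do not need standing in their rack slots. Then push the pusher (not the plates) firmly against the stack so that the plates are squeezed tight against the heel block, and finish while still holding the pusher pushed there. Do not disturb the other things on the bench.

Things in the scene. Friction and masses are not known exactly. Their poses are not given: they have to be found in the camera images.
- bed: Green steel clamping bed, fixed, 100 (x) x 470 (y) x 20 thick, top 20 above the bench. Its y axis runs along it. Origin on the bench under the middle of the pusher's face at rest; the gap begins there and runs to +y, up to the heel block. Bed z = world up
- carriage: Carriage pegged firmly to the bed, bearing a cream plastic shoe last, sole up. Origin on the bed's top at the middle of the heel block's gap face, y pointing away from the gap along the bed. Heel block: 60 wide, 20 thick, 30 high above the bed. The last starts 34 behind that face, reaches about 100 above the bed. Where it is pegged differs: the empty gap is 34 to 57 wide
- pusher_face (a point): Middle of the pusher's gap face, 15 above the bed. The face is 60 wide and 30 high and faces the heel block
- pusher_lug (a point): Middle of the top of the pusher's steel lug, the upright grip on the pusher: 24 wide (bed x) x 16 thick (bed y) x 34 high, standing on the 30 high pusher block, its centre 26 behind the face; its top is 64 above the bed
- pusher (a joint): Travel of the pusher towards the heel block, m: 0 = at rest (open), 0.019 = its stop. A spring returns it when let go; the spring alone takes 1.5 N at 0 and 3.4 N at the stop. A shorter stack than the stroke can reach stays loose. A push of 10 to 20 N on the lug squeezes the stack well
- rack: Wooden rack, fixed, 84 (x) x 138 (y) x 24 high. Four cross slots along its y at -42, -14, 14, 42, each 17 wide (y) and 64 long (x), with floor 8 above the bench; a plate stands in each, so plate shoulders are at 38 and tab tops at 66 above the bench. Origin: centre of the underside
- plate1: Packing plate, aluminium, one of four alike, shaped like an upside-down T standing upright: body 60 wide (own x) x 14 thick (own y) x 30 high, and on it a central tab 26 wide (x) x 14 thick x 28 high (58 overall). Origin: centre of the underside; z up. About 0.06 to 0.13 kg. Starts upright in a slot of the rack
- plate2: Packing plate, aluminium, one of four alike, shaped like an upside-down T standing upright: body 60 wide (own x) x 14 thick (own y) x 30 high, and on it a central tab 26 wide (x) x 14 thick x 28 high (58 overall). Origin: centre of the underside; z up. About 0.06 to 0.13 kg. Starts upright in a slot of the rack
- plate3: Packing plate, aluminium, one of four alike, shaped like an upside-down T standing upright: body 60 wide (own x) x 14 thick (own y) x 30 high, and on it a central tab 26 wide (x) x 14 thick x 28 high (58 overall). Origin: centre of the underside; z up. About 0.06 to 0.13 kg. Starts upright in a slot of the rack
- plate4: Packing plate, aluminium, one of four alike, shaped like an upside-down T standing upright: body 60 wide (own x) x 14 thick (own y) x 30 high, and on it a central tab 26 wide (x) x 14 thick x 28 high (58 overall). Origin: centre of the underside; z up. About 0.06 to 0.13 kg. Starts upright in a slot of the rack
- hammer: Bystander: hammer lying flat, left alone
- brush: Bystander: brush lying flat, left alone
- screwdriver: Bystander: screwdriver lying flat, left alone
- jar: Bystander: amber jar, 64 diameter, 85 high, left alone
- pot: Bystander: white cup, 90 diameter, 70 high, left alone
- spare_last: Bystander: a loose cream shoe last, 245 long, 80 wide, 70 high, lying sole down, left alone; origin under its heel
Not all that is in view belongs to the job. Leave any blue or orange look-alike of the plate3 alone.

How it is judged:
By the outcome, as a careful person would: the job done as asked, in the order asked, and still so for the second after the job is handed in, while the arm keeps its last pose, push and grip.
It also fails if it takes over 72 s, if anything falls off the work surface, if the arm or the gripper's body presses on something with over 40 N, if the wrist force passes 120 N, or if a joint passes its speed limit or range.

## Working session

There is one attempt and no reset: what is moved stays moved. The work goes in short steps, Python scripts to look and compute and a tool call to move; the robot and the scene stay as the last step left them, time stands still between calls to the robot, and variables do not carry over. Pictures are saved under pics/ and viewed, and the job is handed in when it is done.

Besides the shell and the picture viewer there is one more tool, called after ">>>" as a command line: name --argument value ..., lists and objects as JSON in quotes. drive_tool: Moves the arm, as the interface text tells. Shift numbers are shares of 0.25 m and turn numbers shares of 360 degrees, none past 1 either way. Its arguments: {"type":"object","properties":{"commands":{"type":"array","items":{"type":"array","items":{"type":"array","items":{"type":"number","minimum":-1,"maximum":1}}}},"grip":{"type":"number"}},"required":["commands"]}

```bash
mkdir -p pics; ls; python3 - <<'E'
from bench import robot, imaging
import cv2,numpy as np
print(robot.get_obs(), robot.pinch_z)
for n in("top","side"):
    s=imaging.snapshot(n); cv2.imwrite(f"pics/{n}0.png",s["pixels"][:,:,::-1]); np.savez(f"{n}0.npz",**s)
    print(n,s["mtx"],s["extrinsics"])
E
```

```text
pics
{'time': 0.0, 'joint_positions': array([ 1.09691089e+00,  8.79413792e-02,  1.37221346e+00, -2.45493455e-05,
        1.68364837e+00, -1.03097743e-01]), 'qvel': array([-0.00239346,  0.00053519,  0.00022984,  0.00189945, -0.00087944,
        0.00019538]), 'joint_torque': array([-2.66523653e-03, -3.40184498e+01, -3.02422893e+01,  7.14936526e-02,
        3.32705432e-02, -1.88491445e-04]), 'tool_pos': array([0.19904874, 0.51212214, 0.20433236]), 'ee_rot': array([-1.66285691,  1.56858563, -2.03364735]), 'wrist_force': array([ 0.08967065,  0.07930113, -0.22339089]), 'wrist_torque': array([0.00323551, 0.04336906, 0.02837281]), 'width': 0.0940538615082693} 0.0188
top [[464.0005631    0.         317.59621889]
 [  0.         464.0005631  238.08455068]
 [  0.           0.           1.        ]] [[-0.01896391 -0.99976139  0.01084126 -0.09509072]
 [ 0.99690505 -0.01808009  0.07650767 -0.52059872]
 [-0.0762934   0.01225859  0.99701005 -1.02757283]
 [ 0.          0.          0.          1.        ]]
side [[482.72975786   0.         310.60625523]
 [  0.         482.72975786 238.97758748]
 [  0.           0.           1.        ]] [[ 0.85789652 -0.51348815  0.01853321 -0.4979908 ]
 [ 0.33746705  0.59027977  0.73327061 -0.16184571]
 [-0.38746554 -0.62281596  0.67968429 -0.90171983]
 [ 0.          0.          0.          1.        ]]
```

View pics/top0.png

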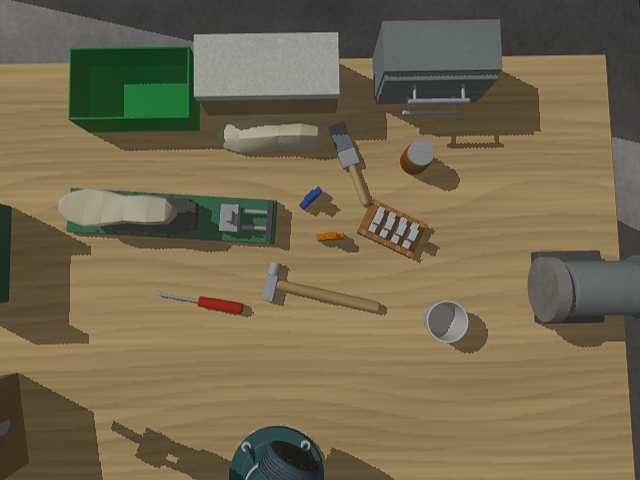

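View pics/side0.png

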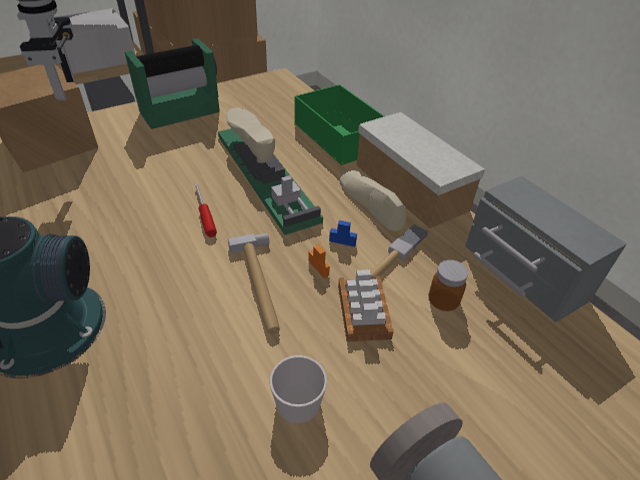

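```bash
cat > h.py <<'E'
import numpy as np,cv2
def load(n,k="0"): return np.load(f"{n}{k}.npz")
def cloud(s):
    K=s["mtx"];T=s["extrinsics"];z=s["z_map"].astype(float)
    v,u=np.mgrid[:480,:640]
    P=np.stack([(u-K[0,2])/K[0,0]*z,-(v-K[1,2])/K[1,1]*z,-z],-1)
    W=(P-T[:3,3])@T[:3,:3]
    W[z==0]=np.nan
    return W
def ray(s,uv,h):
    K=s["mtx"];T=s["extrinsics"];uv=np.atleast_2d(uv).astype(float)
    d=np.stack([(uv[:,0]-K[0,2])/K[0,0],-(uv[:,1]-K[1,2])/K[1,1],-np.ones(len(uv))],-1)@T[:3,:3]
    c=-T[:3,:3].T@T[:3,3]
    return c+d*((h-c[2])/d[:,2])[:,None]
def proj(s,p):
    K=s["mtx"];T=s["extrinsics"];q=np.atleast_2d(p)@T[:3,:3].T+T[:3,3]
    return np.stack([K[0,2]+K[0,0]*q[:,0]/-q[:,2],K[1,2]-K[1,1]*q[:,1]/-q[:,2]],-1)
def snap(n,k):
    from bench import imaging
    s=imaging.snapshot(n);np.savez(f"{n}{k}.npz",**s);cv2.imwrite(f"pics/{n}{k}.png",s["pixels"][:,:,::-1]);return s
def crop(s,x0,y0,x1,y1,f,name):
    im=s["pixels"][y0:y1,x0:x1,::-1];cv2.imwrite("pics/"+name,cv2.resize(im,None,fx=f,fy=f,interpolation=cv2.INTER_NEAREST))
E
python3 - <<'E'
from h import *
s=load("top");t=load("side")
crop(s,150,180,290,260,5,"c_bed.png")
crop(s,350,190,440,270,7,"c_rack.png")
crop(t,210,100,330,240,4,"c_sbed.png")
crop(t,330,260,400,345,7,"c_srack.png")
W=cloud(s)
z=W[...,2]
print(np.nanmedian(z[300:400,150:250]))
np.set_printoptions(precision=0,suppress=True,linewidth=250)
print((z[196:246:2,160:280:3]*1000).round())
E
```

```text
-0.001107250396977558
[[ 18.  18.  20.  19.  15.  19.  nan  21.  20.  16.  20.  17.  16.  19.  19.  18.  -0.   0.  -5.  -3.  -3.  -3.   1.   1.  -0.  -0.  -1.  -1.  -3.  -3.   0.   1.  -2.  -2.  -4.  -6.  -1.   0.  -2.   1.]
 [112. 107.  32.  29.  33.  28.  29.  31.  19.  19.  23.  19.  24.  20.  18.  22.  18.  20.  20.  19.  21.  18.  22.  17.  18.  16.  17.  17.  -1.  -2.  -1.  -2.  -4.   3.   1.  -4.  -1.  -0.   2.   3.]
 [115. 114. 111.  29.  30.  31.  28.  34.  29.  32.  25.  16.  20.  22.  19.  18.  17.  21.  17.  19.  20.  16.  18.  15.  21.  20.  17.  16.  18.  21.  20.  19.  20.  19.  17.  14.  20.  15.  20.  -2.]
 [113. 117. 117. 108.  32.  29.  30.  29.  32.  48.  47.  47.  17.  16.  19.  18.  21.  20.  18.  20.  22.  20.  20.  20.  20.  19.  19.  17.  19.  19.  20.  18.  16.  18.  20.  23.  36.  44.  20.   1.]
 [116. 114. 116. 112.  31.  30.  32.  31.  33.  48.  50.  51.  46.  17.  14.  17.  15.  18.  16.  18.  18.  48.  51.  19.  18.  17.  21.  20.  19.  21.  19.  21.  18.  18.  18.  17.  42.  42.  18.  -1.]
 [115. 114. 112. 111. 104.  33.  35.  34.  29.  46.  47.  48.  
[... 3297 characters left out ...]
 19.  22.  22.  20.  18.  19.  16.  19.  21.  19.  19.  18.  21.  43.  41.  26.  15.   0.]
 [ -2.  -4.  -2.   0.  -4.   1.  -1.  -5.  -2.  -4.  -2.  -0.   2.  -2.   4.  11.  13.  19.  19.  20.  19.  21.  19.  21.  18.  20.  18.  22.  16.  18.  15.  24.  18.  18.  20.  40.  41.  22.  15.   4.]
 [ -1.  -8.   0.  -3.   1.   0.  -3.  -3.  -4.   1.  -4.  -3.  -2.  -3.  -1.  -3.   0.   0.  -3.  -1.  -1.  -2.  -1.   2.  -2.   0.   8.  13.  nan  18.  19.  18.  21.  18.  22.  19.  20.  23.  11.   1.]
 [ -1.  -3.   0.  -2.   1.  -1.  -1.  -1.  -2.   1.  -4.  -2.  -2.  -2.  -3.  -1.  -1.   2.  -3.  -1.  -3.  -1.  -0.  -8.  -0.   0.  -1.  -3.   0.   0.  -2.   1.  -0.  -1.  -5.   0.   1.   6.   1.  -4.]]
```

View pics/c_bed.png

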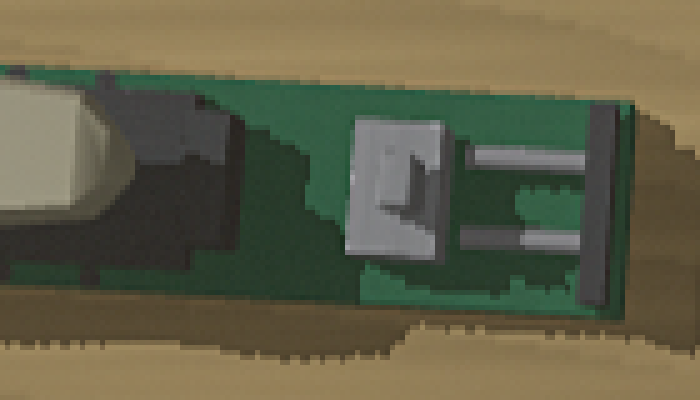

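View pics/c_rack.png

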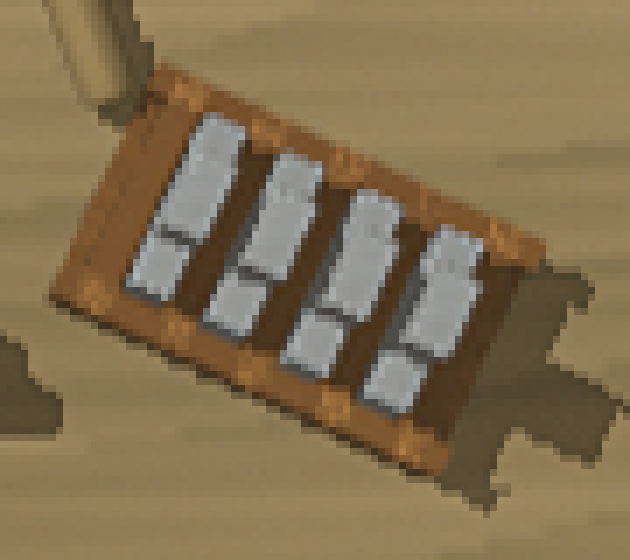

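View pics/c_sbed.png

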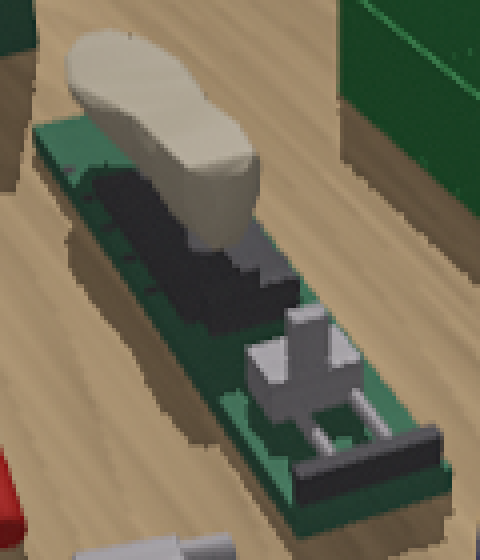

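View pics/c_srack.png

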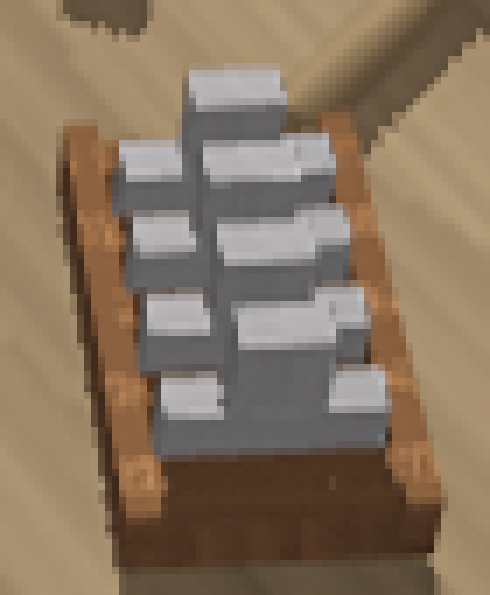

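```bash
cat > m.py <<'E'
from h import *
import sys
np.set_printoptions(precision=4,suppress=True,linewidth=200)
s=load("top");t=load("side")
def comps(s,lo,hi,roi):
    W=cloud(s);z=W[...,2]
    m=np.zeros(z.shape,np.uint8);x0,y0,x1,y1=roi
    m[y0:y1,x0:x1]=((z>lo)&(z<hi))[y0:y1,x0:x1]
    m=cv2.medianBlur(m,3)
    n,l,st,c=cv2.connectedComponentsWithStats(m)
    return [(l==i).astype(np.uint8) for i in range(1,n) if st[i,4]>25]
def rect(s,m,h):
    c=max(cv2.findContours(m,cv2.RETR_EXTERNAL,cv2.CHAIN_APPROX_NONE)[0],key=len)[:,0,:]
    p=ray(s,c,h)[:,:2]
    r=cv2.minAreaRect((p*1000).astype(np.float32));return r
for n,s_,roi in(("top",s,(180,190,250,245)),):
    for m in comps(s_,.042,.060,roi): 
        r=rect(s_,m,.05);print("50mm",m.sum(),r)
        b=cv2.boxPoints(r);print(b)
    for m in comps(s_,.072,.095,(215,200,250,245)): r=rect(s_,m,.084);print("lug",m.sum(),r)
for m in comps(s,.012,.2,(60,180,290,250)):print("bed",m.sum(),rect(s,m,.02))
for m in comps(s,.057,.075,(350,190,440,270)):print("tab",m.sum(),rect(s,m,.066))
for m in comps(s,.031,.075,(350,190,440,270)):print("plates",m.sum(),rect(s,m,.038))
for m in comps(s,.012,.2,(355,190,440,270)):print("rack",m.sum(),rect(s,m,.024))
E
python3 m.py
```

```text
50mm 264 ((571.399658203125, 173.4546661376953), (21.31903076171875, 60.0666618347168), 85.33863067626953)
[[540.5994 165.2711]
 [600.4674 160.3897]
 [602.2    181.6382]
 [542.3319 186.5196]]
50mm 403 ((564.8674926757812, 89.89781188964844), (40.964725494384766, 60.30558776855469), 85.78416442871094)
[[533.2905  71.6875]
 [593.433   67.2542]
 [596.4445 108.1081]
 [536.302  112.5414]]
lug 89 ((563.290771484375, 83.43769073486328), (16.99545669555664, 23.52350616455078), 88.99766540527344)
bed 9318 ((575.9814453125, 233.95977783203125), (488.381103515625, 100.16817474365234), 85.5574951171875)
tab 80 ((556.1829833984375, -235.86863708496094), (13.569917678833008, 26.46179962158203), 61.98863220214844)
tab 81 ((543.9473876953125, -260.16339111328125), (14.48310661315918, 27.334238052368164), 65.19829559326172)
tab 84 ((531.0756225585938, -285.5209045410156), (14.489948272705078, 26.45969009399414), 61.815513610839844)
tab 83 ((518.93212890625, -310.3740539550781), (14.441882133483887, 26.751018524169922), 66.33999633789062)
plates 181 ((555.9701538085938, -236.9298858642578), (15.946049690246582, 60.422576904296875), 62.0529899597168)
plates 188 ((543.3967895507812, -261.9920959472656), (17.39211082458496, 59.503841400146484), 63.29022216796875)
plates 198 ((530.4744873046875, -287.35394287109375), (18.46108055114746, 60.32045364379883), 63.59693145751953)
plates 206 ((517.8930053710938, -312.4873962402344), (19.56096839904785, 59.42298126220703), 63.24569320678711)
rack 124 ((610.5706176757812, -209.5095672607422), (36.83207321166992, 18.313020706176758), 18.402198791503906)
rack 2121 ((537.3084106445312, -273.30963134765625), (138.2709197998047, 85.31468200683594), 63.518959045410156)
```

```bash
cat > go.py <<'E'
# python3 go.py x y z yawdeg(plate-x direction, mod180)
import sys,numpy as np
from scipy.spatial.transform import Rotation as R
from bench import robot
o=robot.get_obs();Rm=R.from_euler('xyz',o["ee_rot"]).as_matrix()
print("t",round(o["time"],2),"pos",o["tool_pos"].round(4),"w",round(o["width"],4),"F",o["wrist_force"].round(1),"q6",o["joint_positions"].round(2))
print("toolx",Rm[:,0].round(4),"tooly",Rm[:,1].round(4))
ya=np.degrees(np.arctan2(Rm[1,1],Rm[0,1]));print("tool y yaw",ya.round(2))
if len(sys.argv)>3:
    p=np.array(sys.argv[1:4],float)
    if len(sys.argv)>4:
        d=(float(sys.argv[4])-ya+90)%180-90
        a=-d  # about tool x (down)
        Rm=Rm@R.from_euler('x',a,degrees=True).as_matrix()
        print("turn deg",a.round(2),"frac",(a/360).round(4))
    sh=Rm.T@(p-o["tool_pos"]);print("after-turn shift m",sh.round(4),"frac",(sh/.25).round(4))
E
python3 go.py 0.556 -0.236 0.16 -26.5
```

```text
t 0.1 pos [0.1991 0.5122 0.2044] w 0.094 F [-0.8  0.4 -0.2] q6 [ 1.1   0.09  1.37 -0.    1.68 -0.1 ]
toolx [-8.0e-04 -1.8e-03 -1.0e+00] tooly [ 0.3624  0.932  -0.002 ]
tool y yaw 68.76
turn deg -84.74 frac -0.2354
after-turn shift m [ 0.0454 -0.6532 -0.5102] frac [ 0.1818 -2.613  -2.0409]
```

>>> drive_tool --commands '[[[0,0,0,0.022],[0,0,0,0.022],[0,0,0,0.022],[0,0,0,0.022],[0,0,0,0.022],[0,0,0,0.022],[0,0,0,0.022],[0,0,0,0.022],[0,0,0,0.022],[0,0,0,0.022],[0,0,0,0.022],[0,0,0,0.0226],[0,0,0,0]]]' --grip 0.6

```text
time: 1.4
tool_pos: [0.1992, 0.5124, 0.2049]
ee_rot: [-0.007, 1.57, -2.04]
wrist_force: [0.2, -0.7, 0.6]
width: 0.0565
```

```bash
python3 go.py 0.556 -0.236 0.16 -26.5
```

```text
t 1.4 pos [0.1992 0.5124 0.2049] w 0.0565 F [ 0.2 -0.7  0.6] q6 [ 1.1   0.09  1.37 -0.    1.68  1.56]
toolx [-5.0e-04 -1.1e-03 -1.0e+00] tooly [ 0.895 -0.446 -0.   ]
tool y yaw -26.49
turn deg 0.01 frac 0.0
after-turn shift m [0.0454 0.6533 0.5105] frac [0.1818 2.613  2.0419]
```

>>> drive_tool --commands '[[[0,0.13,0.102,0],[0,0.131,0.102,0],[0,0.131,0.102,0],[0,0.131,0.102,0],[0,0.131,0.102,0],[0,0.131,0.102,0],[0,0.131,0.102,0],[0,0.131,0.102,0],[0,0.131,0.102,0],[0,0.131,0.102,0],[0,0.131,0.102,0],[0,0.131,0.102,0],[0,0.131,0.102,0],[0,0.131,0.102,0],[0,0.131,0.102,0],[0,0.131,0.102,0],[0,0.131,0.102,0],[0,0.131,0.102,0],[0.09,0.131,0.102,0],[0.09,0.13,0.104,0]]]'

```text
time: 3.4
tool_pos: [0.5583, -0.2381, 0.1605]
ee_rot: [1.697, 1.569, -0.333]
wrist_force: [0.6, -0.4, -0.1]
width: 0.0561
```

```bash
python3 - <<'E'
from h import *
t=snap("side",1);s=snap("top",1)
crop(t,280,200,440,340,5,"s1c.png")
E
python3 go.py 0.556 -0.236 0.06 -26.5
```

```text
t 3.5 pos [ 0.5558 -0.2396  0.1537] w 0.0563 F [-0.5 -0.3  0.2] q6 [-0.5   0.23  1.31 -0.    1.61 -0.04]
toolx [-0.0091  0.0034 -1.    ] tooly [ 0.8942 -0.4475 -0.0096]
tool y yaw -26.58
turn deg -0.08 frac -0.0002
after-turn shift m [ 0.0937 -0.0005 -0.0034] frac [ 0.3747 -0.002  -0.0135]
```

View pics/s1c.png

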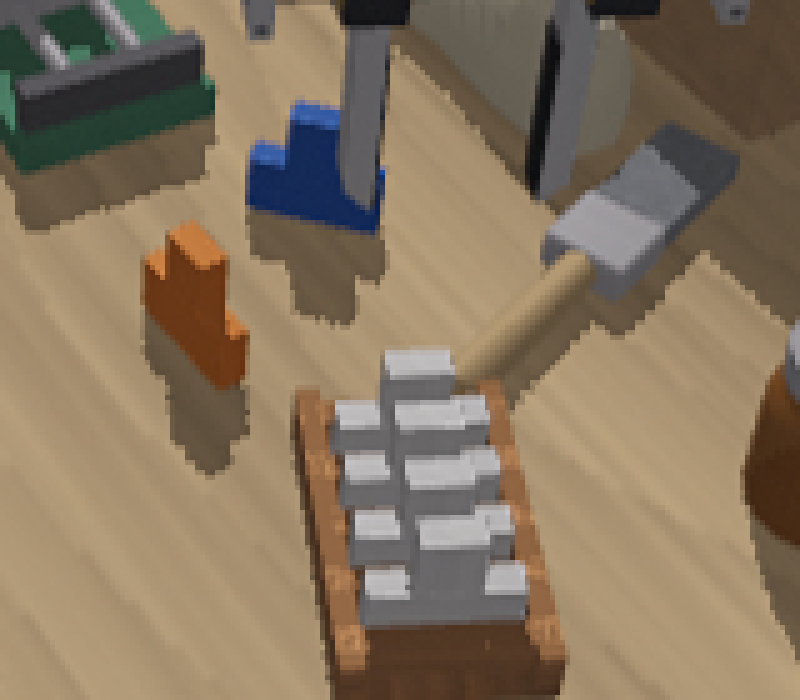

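>>> drive_tool --commands '[[[0.05,0,0,0],[0.05,0,0,0],[0.05,0,0,0],[0,0,0,0],[0,0,0,0]]]'

```text
time: 4.0
tool_pos: [0.5571, -0.2354, 0.1231]
ee_rot: [2.889, 1.571, 0.857]
wrist_force: [-0.5, 1.1, 0.5]
width: 0.0564
```

```bash
python3 - <<'E'
from h import *
t=snap("side",2);s=snap("top",2)
crop(t,280,200,440,340,5,"s2c.png");crop(s,340,170,450,270,6,"t2c.png")
E
python3 go.py 0.556 -0.236 0.042 -26.5
```

```text
t 4.1 pos [ 0.5576 -0.236   0.1241] w 0.0564 F [ 0.9 -0.  -0.3] q6 [-0.49  0.24  1.36  0.    1.54 -0.03]
toolx [ 1.7e-03 -7.0e-04 -1.0e+00] tooly [ 0.8953 -0.4454  0.0019]
tool y yaw -26.45
turn deg 0.05 frac 0.0001
after-turn shift m [ 0.0821 -0.0016  0.0008] frac [ 0.3283 -0.0065  0.0031]
```

View pics/s2c.png

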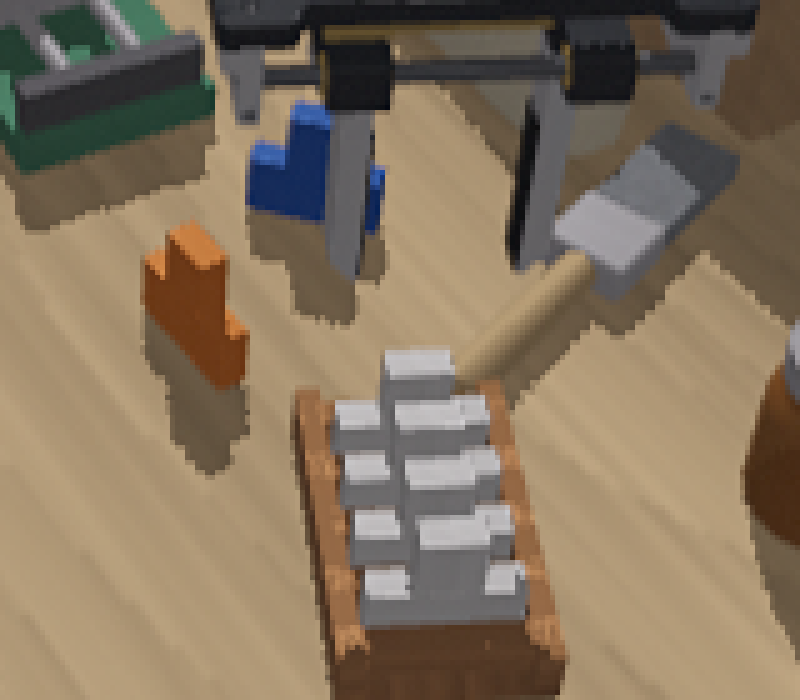

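View pics/t2c.png

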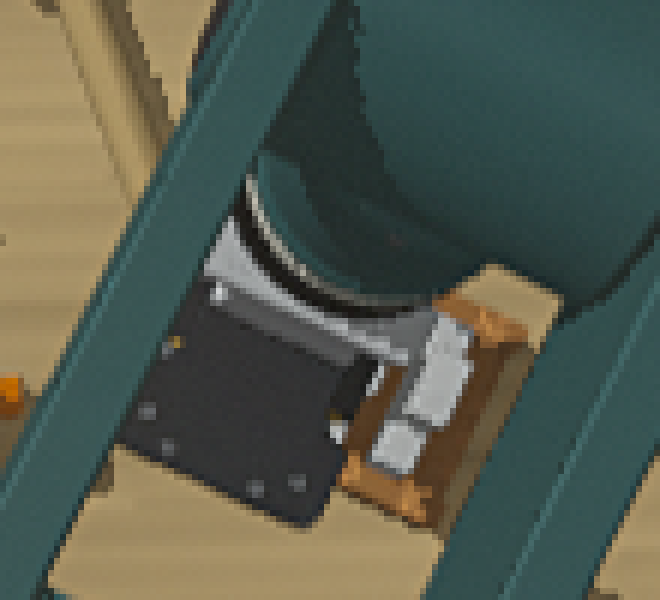

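>>> drive_tool --commands '[[[0.08,-0.005,0.002,0],[0.08,0,0,0],[0.08,0,0,0],[0.05,0,0,0],[0.03,0,0,0],[0,0,0,0],[0,0,0,0]]]'

```text
time: 4.8
tool_pos: [0.5565, -0.2365, 0.0439]
ee_rot: [1.599, 1.569, -0.435]
wrist_force: [0.1, -0.8, -0.5]
width: 0.0562
```

```bash
python3 - <<'E'
from h import *
t=snap("side",3)
crop(t,280,200,440,340,5,"s3c.png")
E
python3 go.py 0.556 -0.236 0.042 -26.5
```

```text
t 4.85 pos [ 0.5567 -0.2366  0.0443] w 0.0565 F [-0.2 -0.2  0.3] q6 [-0.5   0.29  1.46  0.    1.39 -0.03]
toolx [ 0.002 -0.001 -1.   ] tooly [ 0.8949 -0.4462  0.0023]
tool y yaw -26.5
turn deg 0.0 frac 0.0
after-turn shift m [ 0.0023 -0.0009 -0.0002] frac [ 0.009  -0.0036 -0.0008]
```

View pics/s3c.png

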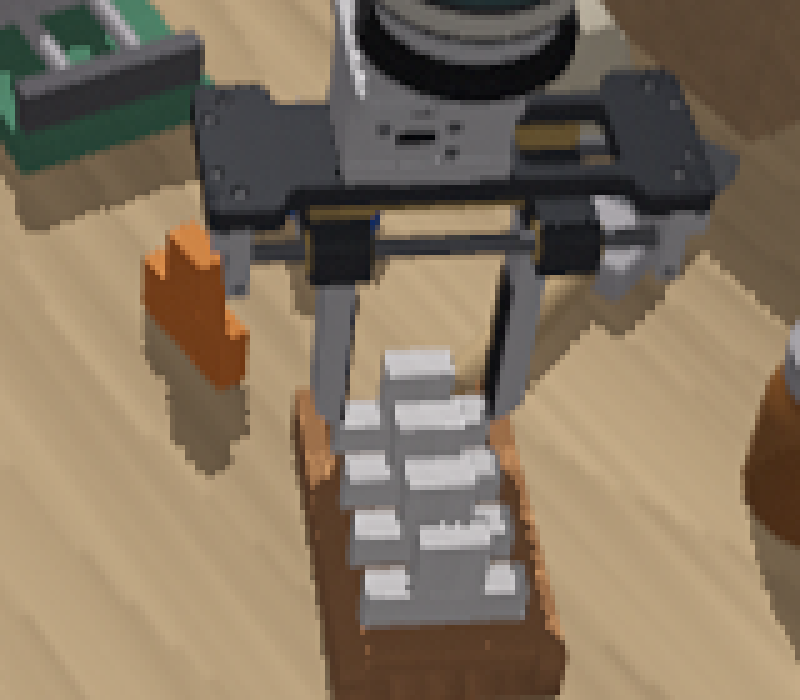

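>>> drive_tool --commands '[[[0,0,0,0],[0,0,0,0],[0,0,0,0],[0,0,0,0],[0,0,0,0],[0,0,0,0]]]' --grip 0

```text
time: 5.45
tool_pos: [0.5561, -0.2363, 0.0432]
ee_rot: [1.681, 1.57, -0.352]
wrist_force: [0.5, -0.3, 1.8]
width: 0.0255
```

```bash
python3 go.py
```

```text
t 5.45 pos [ 0.5561 -0.2363  0.0432] w 0.0255 F [ 0.5 -0.3  1.8] q6 [-0.5   0.29  1.46  0.    1.39 -0.03]
toolx [ 6.e-04 -2.e-04 -1.e+00] tooly [ 8.949e-01 -4.463e-01  7.000e-04]
tool y yaw -26.5
```

>>> drive_tool --commands '[[[-0.02,0,0,0],[-0.05,0,0,0],[-0.1,0,0,0],[-0.1,0,0,0],[-0.1,0,0,0],[-0.05,0,0,0],[0,0,0,-0.02],[0,0,0,-0.02],[0,0,0,-0.0213],[0,0,0,0],[0,0,0,0]]]'

```text
time: 6.55
tool_pos: [0.5557, -0.236, 0.1477]
ee_rot: [-2.138, 1.57, 2.495]
wrist_force: [-0.9, 0.1, -0.0]
width: 0.0256
```

```bash
python3 go.py 0.5698 0.1533 0.148 -4.44
```

```text
t 6.55 pos [ 0.5557 -0.236   0.1477] w 0.0256 F [-0.9  0.1 -0. ] q6 [-0.5   0.22  1.33  0.    1.59 -0.42]
toolx [-6.e-04  5.e-04 -1.e+00] tooly [ 9.968e-01 -8.000e-02 -7.000e-04]
tool y yaw -4.59
turn deg -0.15 frac -0.0004
after-turn shift m [-1.000e-04 -1.610e-02 -3.892e-01] frac [-3.0000e-04 -6.4300e-02 -1.5569e+00]
```

>>> drive_tool --commands '[[[0,-0.004,-0.06,-0.0004],[0,-0.005,-0.12,0],[0,-0.005,-0.14,0],[0,-0.005,-0.14,0],[0,-0.005,-0.14,0],[0,-0.005,-0.14,0],[0,-0.005,-0.14,0],[0,-0.005,-0.14,0],[0,-0.005,-0.14,0],[0,-0.005,-0.14,0],[0,-0.005,-0.12,0],[0,-0.005,-0.08,0],[0,-0.005,-0.057,0],[0,0,0,0],[0,0,0,0],[0,0,0,0]]]'

```text
time: 8.15
tool_pos: [0.5691, 0.1522, 0.148]
ee_rot: [0.066, 1.57, -1.581]
wrist_force: [0.9, -0.8, -0.2]
width: 0.0261
```

```bash
python3 - <<'E'
from h import *
t=snap("side",4);s=snap("top",4)
crop(t,180,80,340,220,5,"s4c.png")
E
python3 go.py 0.5698 0.1533 0.057 -4.44
```

```text
t 8.25 pos [0.5692 0.1521 0.148 ] w 0.0255 F [-0.2 -0.3 -0.9] q6 [ 0.17  0.19  1.37 -0.    1.58  0.24]
toolx [ 1.e-04 -2.e-04 -1.e+00] tooly [ 9.971e-01 -7.660e-02  1.000e-04]
tool y yaw -4.39
turn deg 0.05 frac 0.0001
after-turn shift m [ 0.091   0.0005 -0.0013] frac [ 0.3642  0.0019 -0.005 ]
```

View pics/s4c.png

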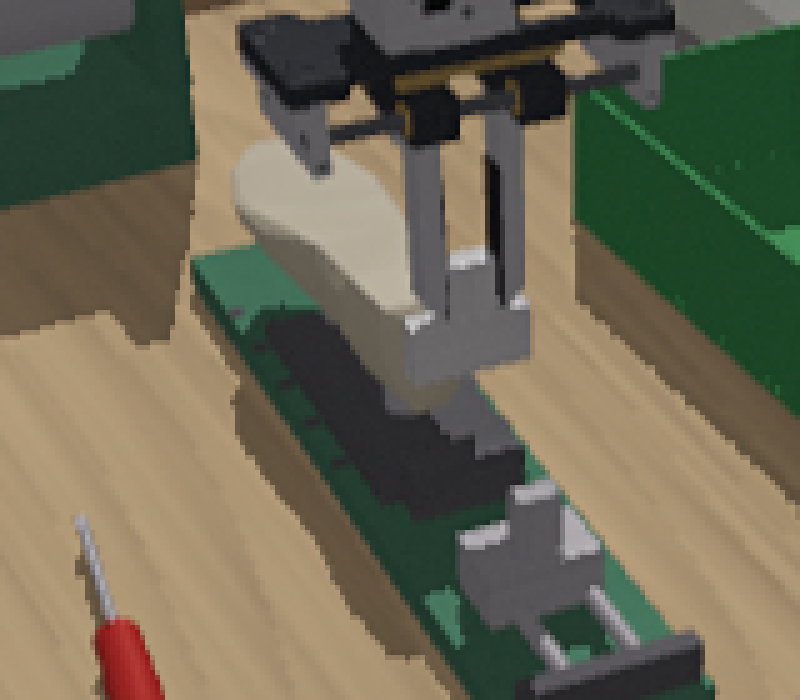

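View pics/top4.png

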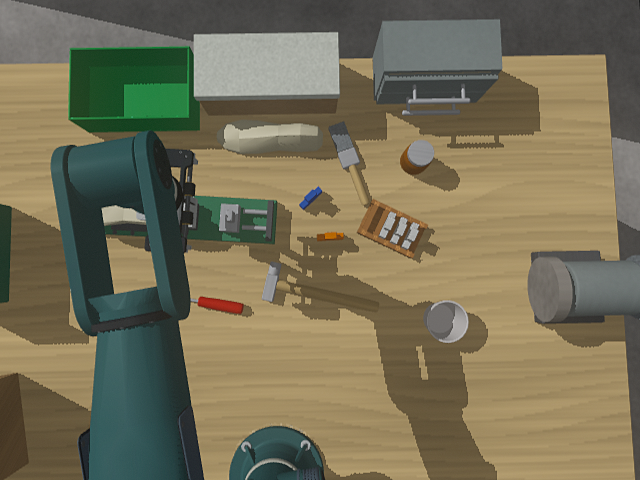

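```bash
cat > se.py <<'E'
from h import *
a=np.radians(4.44);d=np.array([np.sin(a),np.cos(a)]);e=np.array([np.cos(a),-np.sin(a)])
def se(W): return np.dstack([W[...,:2]@d,W[...,:2]@e-.5562,W[...,2]])
E
python3 - <<'E'
from se import *
for k in "04":
    Q=se(cloud(load("side",k)));t=load("side",k)
    s,x,z=Q[...,0],Q[...,1],Q[...,2]
    def hist(m,lab,b): 
        h,_=np.histogram(s[m]*1000,bins=b);print(lab,list(zip(b[:-1],h)))
    hist((abs(x)<.028)&(z>.028)&(z<.043)&(s>.19)&(s<.23),"heel face",np.arange(190,230,2))
    hist((abs(x)<.028)&(z>.046)&(z<.054)&(s>.19)&(s<.24),"heel top",np.arange(190,240,2))
    hist((abs(x)<.028)&(z>.046)&(z<.054)&(s>.09)&(s<.18),"pusher top",np.arange(106,170,2))
    if k=="4":
        hist((abs(x)<.028)&(z>.113)&(z<.14)&(s>.15)&(s<.23)&(abs(x)<.011)|(abs(x)<.028)&(z>.113)&(z<.135)&(s>.17)&(s<.21),"plate",np.arange(170,230,2))
        m=(s>.17)&(s<.21)&(z>.1)&(z<.165)&(abs(x)<.012);print(np.nanmin(z[m]),np.nanmax(z[m]))
E
```

```text
heel face [(np.int64(190), np.int64(0)), (np.int64(192), np.int64(0)), (np.int64(194), np.int64(0)), (np.int64(196), np.int64(0)), (np.int64(198), np.int64(0)), (np.int64(200), np.int64(0)), (np.int64(202), np.int64(0)), (np.int64(204), np.int64(0)), (np.int64(206), np.int64(0)), (np.int64(208), np.int64(0)), (np.int64(210), np.int64(17)), (np.int64(212), np.int64(29)), (np.int64(214), np.int64(47)), (np.int64(216), np.int64(6)), (np.int64(218), np.int64(0)), (np.int64(220), np.int64(0)), (np.int64(222), np.int64(1)), (np.int64(224), np.int64(0)), (np.int64(226), np.int64(0))]
heel top [(np.int64(190), np.int64(0)), (np.int64(192), np.int64(0)), (np.int64(194), np.int64(0)), (np.int64(196), np.int64(0)), (np.int64(198), np.int64(0)), (np.int64(200), np.int64(0)), (np.int64(202), np.int64(0)), (np.int64(204), np.int64(0)), (np.int64(206), np.int64(0)), (np.int64(208), np.int64(2)), (np.int64(210), np.int64(4)), (np.int64(212), np.int64(11)), (np.int64(214), np.int64(17)), (np.int64(216), np.int64(15)), (np.int64(218), np.int64(10)), (np.int64(220), np.int64(7)), (np.int64(222), np.int
[... 3659 characters left out ...]
(np.int64(184), np.int64(0)), (np.int64(186), np.int64(0)), (np.int64(188), np.int64(0)), (np.int64(190), np.int64(22)), (np.int64(192), np.int64(60)), (np.int64(194), np.int64(79)), (np.int64(196), np.int64(26)), (np.int64(198), np.int64(3)), (np.int64(200), np.int64(0)), (np.int64(202), np.int64(0)), (np.int64(204), np.int64(0)), (np.int64(206), np.int64(0)), (np.int64(208), np.int64(0)), (np.int64(210), np.int64(0)), (np.int64(212), np.int64(0)), (np.int64(214), np.int64(0)), (np.int64(216), np.int64(0)), (np.int64(218), np.int64(0)), (np.int64(220), np.int64(0)), (np.int64(222), np.int64(0)), (np.int64(224), np.int64(0)), (np.int64(226), np.int64(0))]
0.11173593718334 0.16421300659534527
```

>>> drive_tool --commands '[[[0,0.002,-0.006,0],[0.06,0,0,0],[0.08,0,0,0],[0.08,0,0,0],[0.08,0,0,0],[0.04,0,0,0],[0.02,0,0,0],[0,0,0,0],[0,0,0,0]]]'

```text
time: 9.15
tool_pos: [0.5704, 0.1548, 0.0589]
ee_rot: [1.859, 1.569, 0.213]
wrist_force: [0.1, -0.6, -1.7]
width: 0.0259
```

```bash
python3 - <<'E'
from h import *
t=snap("side",5)
crop(t,180,80,340,220,5,"s5c.png")
E
python3 go.py 0.5698 0.1533 0.055 -4.44
```

```text
t 9.2 pos [0.5706 0.1548 0.0592] w 0.0262 F [-0.8 -0.1 -0.7] q6 [0.17 0.25 1.48 0.   1.41 0.24]
toolx [ 2.3e-03  5.0e-04 -1.0e+00] tooly [ 0.9972 -0.0748  0.0022]
tool y yaw -4.29
turn deg 0.15 frac 0.0004
after-turn shift m [ 0.0042 -0.0007  0.0016] frac [ 0.0168 -0.0026  0.0063]
```

View pics/s5c.png

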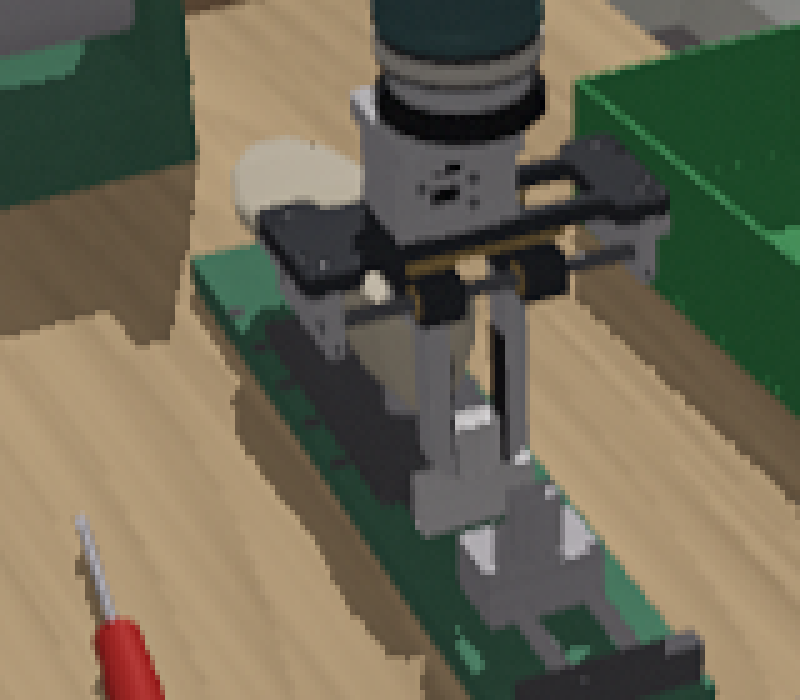

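>>> drive_tool --commands '[[[0.008,0,0.004,0],[0.006,0,0,0],[0.004,0,0,0],[0,0,0,0],[0,0,0,0]]]'

```text
time: 9.7
tool_pos: [0.5702, 0.1537, 0.0552]
ee_rot: [1.769, 1.569, 0.124]
wrist_force: [-1.4, -1.0, 5.3]
width: 0.0256
```

```bash
python3 go.py 0.5698 0.1533 0.055 -4.44
```

```text
t 9.7 pos [0.5702 0.1537 0.0552] w 0.0256 F [-1.4 -1.   5.3] q6 [ 0.17  0.25  1.49 -0.    1.4   0.24]
toolx [ 1.9e-03  2.0e-04 -1.0e+00] tooly [ 0.9972 -0.0748  0.0019]
tool y yaw -4.29
turn deg 0.15 frac 0.0004
after-turn shift m [ 0.0002 -0.0004  0.0004] frac [ 0.0007 -0.0017  0.0017]
```

>>> drive_tool --commands '[[[0,0,0,0],[0,0,0,0],[0,0,0,0],[0,0,0,0],[-0.02,0,0,0],[-0.08,0,0,0],[-0.1,0,0,0],[-0.1,0,0,0],[-0.1,0,0,0],[0,0,0,0],[0,0,0,0]]]' --grip 0.6

```text
time: 10.8
tool_pos: [0.5698, 0.1537, 0.1536]
ee_rot: [1.882, 1.57, 0.236]
wrist_force: [-0.0, 0.3, 1.0]
width: 0.0564
```

```bash
python3 go.py 0.5439 -0.2602 0.148 -26.5;  python3 - <<'E'
from h import *
t=snap("side",6)
crop(t,180,80,340,220,5,"s6c.png")
E
```

```text
t 10.8 pos [0.5698 0.1537 0.1536] w 0.0564 F [-0.   0.3  1. ] q6 [0.17 0.19 1.36 0.   1.59 0.24]
toolx [ 1.e-03  2.e-04 -1.e+00] tooly [ 9.972e-01 -7.480e-02  9.000e-04]
tool y yaw -4.29
turn deg 22.21 frac 0.0617
after-turn shift m [0.0055 0.1615 0.382 ] frac [0.0219 0.646  1.5279]
```

View pics/s6c.png

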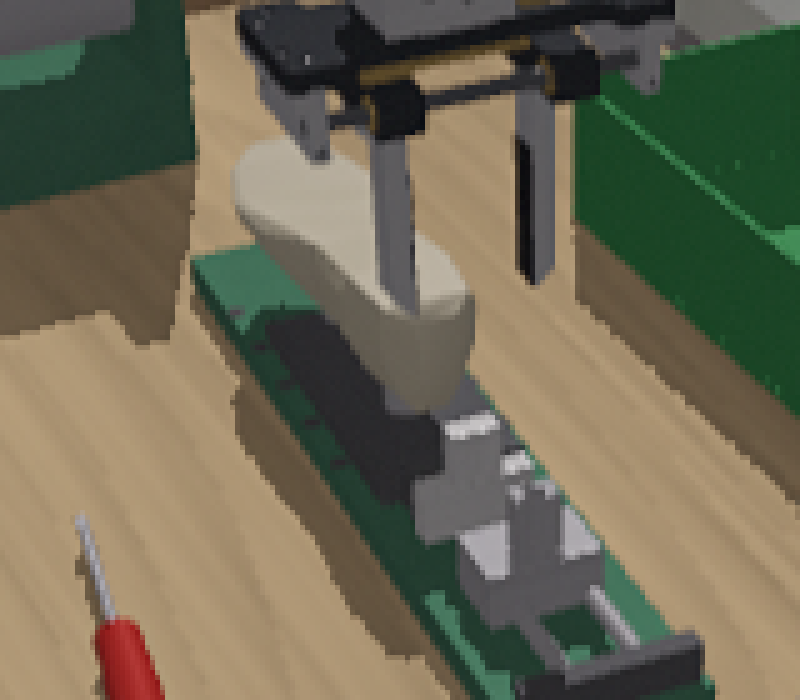

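Plate 1 stands upright against the heel (tab near 470,430 in the crop). Back to the rack for plate 2.

>>> drive_tool --commands '[[[0,0,0,0.0206],[0,0,0,0.0206],[0,0,0,0.0205],[0,0.03,0.06,0],[0,0.05,0.12,0],[0,0.06,0.14,0],[0,0.06,0.14,0],[0,0.06,0.14,0],[0,0.06,0.14,0],[0,0.06,0.14,0],[0,0.06,0.14,0],[0,0.06,0.14,0],[0,0.06,0.14,0],[0,0.06,0.14,0],[0,0.036,0.11,0],[0,0.02,0.08,0],[0,0.01,0.038,0],[0,0,0,0],[0,0,0,0],[0,0,0,0]]]'

```text
time: 12.85
tool_pos: [0.5372, -0.2949, 0.1533]
ee_rot: [-2.526, 1.57, 1.725]
wrist_force: [-0.1, 0.4, 0.1]
width: 0.0564
```

```bash
python3 go.py 0.5439 -0.2602 0.043 -26.5
```

```text
t 12.85 pos [ 0.5372 -0.2949  0.1533] w 0.0564 F [-0.1  0.4  0.1] q6 [-0.59  0.24  1.3   0.    1.6  -0.13]
toolx [-1.e-04  7.e-04 -1.e+00] tooly [ 8.958e-01 -4.445e-01 -4.000e-04]
tool y yaw -26.39
turn deg 0.11 frac 0.0003
after-turn shift m [ 0.1103 -0.0095 -0.034 ] frac [ 0.4414 -0.0378 -0.136 ]
```

>>> drive_tool --commands '[[[0,-0.02,-0.068,0],[0,-0.018,-0.068,0],[0.1,0,0,0],[0.1,0,0,0],[0.05,0,0,0],[0,0,0,0],[0,0,0,0],[0,0,0,0]]]'

```text
time: 13.65
tool_pos: [0.5447, -0.2616, 0.0927]
ee_rot: [1.557, 1.568, -0.476]
wrist_force: [0.4, 0.2, 0.2]
width: 0.0562
```

```bash
python3 go.py 0.5439 -0.2602 0.043 -26.5
```

```text
t 13.65 pos [ 0.5447 -0.2616  0.0927] w 0.0562 F [0.4 0.2 0.2] q6 [-0.54  0.25  1.41  0.    1.48 -0.08]
toolx [ 0.0026 -0.0014 -1.    ] tooly [ 0.8951 -0.446   0.003 ]
tool y yaw -26.48
turn deg 0.02 frac 0.0
after-turn shift m [ 0.0497 -0.0015 -0.0009] frac [ 0.199  -0.0061 -0.0035]
```

>>> drive_tool --commands '[[[0.06,-0.005,-0.0035,0],[0.06,0,0,0],[0.05,0,0,0],[0.028,0,0,0],[0,0,0,0],[0,0,0,0]]]'

```text
time: 14.25
tool_pos: [0.5429, -0.26, 0.0412]
ee_rot: [-1.889, 1.57, 2.361]
wrist_force: [0.2, 0.3, -0.4]
width: 0.0561
```

```bash
python3 go.py 0.5439 -0.2602 0.043 -26.5;  python3 - <<'E'
from h import *
t=snap("side",7)
crop(t,280,200,440,340,5,"s7c.png")
E
```

```text
t 14.25 pos [ 0.5429 -0.26    0.0412] w 0.0561 F [ 0.2  0.3 -0.4] q6 [-0.54  0.29  1.47  0.    1.39 -0.08]
toolx [-3.e-04  3.e-04 -1.e+00] tooly [ 8.949e-01 -4.463e-01 -4.000e-04]
tool y yaw -26.51
turn deg -0.01 frac -0.0
after-turn shift m [-0.0018  0.0009 -0.0003] frac [-0.007   0.0037 -0.0012]
```

View pics/s7c.png

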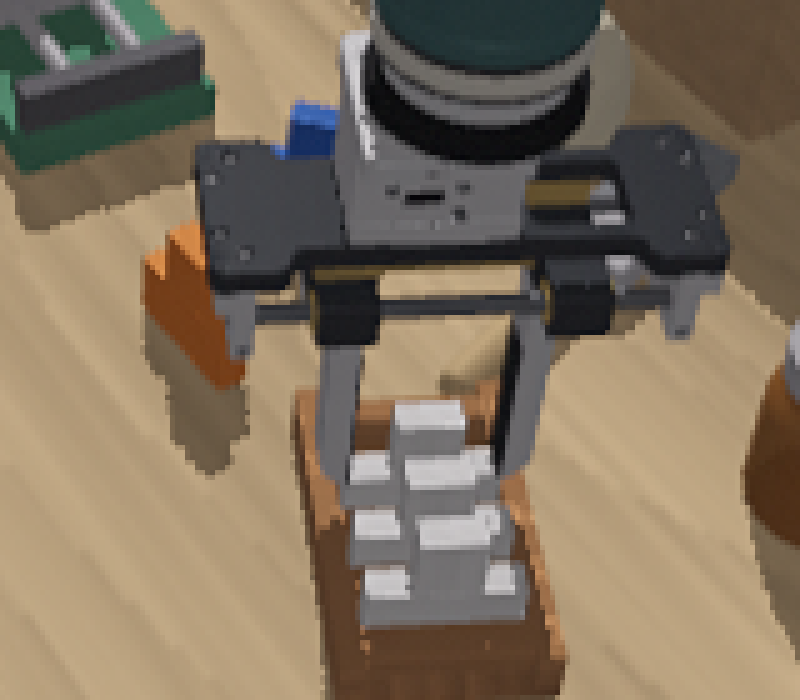

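Fingers straddle the second plate. Raise 1.5 mm, grip, lift and turn.

>>> drive_tool --commands '[[[-0.007,0.003,0,0],[0,0,0,0],[0,0,0,0],[0,0,0,0],[0,0,0,0],[0,0,0,0],[0,0,0,0]]]' --grip 0

```text
time: 15.0
tool_pos: [0.5439, -0.2605, 0.0434]
ee_rot: [1.707, 1.57, -0.326]
wrist_force: [0.9, 0.4, 1.5]
width: 0.0258
```

>>> drive_tool --commands '[[[-0.02,0,0,0],[-0.05,0,0,0],[-0.1,0,0,0],[-0.1,0,0,0],[-0.1,0,0,0],[-0.05,0,0,0],[0,0,0,-0.02],[0,0,0,-0.02],[0,0,0,-0.0213],[0,0,0,0],[0,0,0,0]]]'

```text
time: 16.1
tool_pos: [0.5434, -0.2602, 0.148]
ee_rot: [-2.171, 1.57, 2.461]
wrist_force: [-0.0, -0.2, -1.0]
width: 0.0258
```

```bash
python3 - <<'E'
import numpy as np
from se import d,e
for s in(197.3,180.8,164.3): print(s, .5562*e+s/1000*d)
E
python3 go.py 0.5685 0.1372 0.148 -4.44
```

```text
197.3 [0.56980481 0.15364962]
180.8 [0.56852746 0.13719914]
164.3 [0.56725011 0.12074866]
t 16.1 pos [ 0.5434 -0.2602  0.148 ] w 0.0258 F [-0.  -0.2 -1. ] q6 [-0.54  0.22  1.33  0.    1.59 -0.46]
toolx [-7.e-04  5.e-04 -1.e+00] tooly [ 9.968e-01 -8.010e-02 -7.000e-04]
tool y yaw -4.59
turn deg -0.15 frac -0.0004
after-turn shift m [ 2.000e-04 -5.700e-03 -3.982e-01] frac [ 8.0000e-04 -2.3000e-02 -1.5927e+00]
```

>>> drive_tool --commands '[[[0,-0.003,-0.06,-0.0004],[0,-0.002,-0.12,0],[0,-0.002,-0.14,0],[0,-0.002,-0.14,0],[0,-0.002,-0.14,0],[0,-0.002,-0.14,0],[0,-0.002,-0.14,0],[0,-0.002,-0.14,0],[0,-0.002,-0.14,0],[0,-0.002,-0.14,0],[0,-0.002,-0.14,0],[0,0,-0.1,0],[0,0,-0.053,0],[0,0,0,0],[0,0,0,0],[0,0,0,0],[0.04,0,0,0],[0.04,0,0,0],[0,0,0,0],[0,0,0,0]]]'

```text
time: 18.1
tool_pos: [0.5673, 0.1367, 0.1272]
ee_rot: [-1.401, 1.569, -3.048]
wrist_force: [-0.1, -0.4, -0.8]
width: 0.0256
```

```bash
python3 go.py 0.5685 0.1372 0.06 -4.44; python3 - <<'E'
from h import *
t=snap("side",8)
crop(t,180,80,340,220,5,"s8c.png")
from se import *
Q=se(cloud(t));s,x,z=Q[...,0],Q[...,1],Q[...,2]
for nm,lo,hi in(("held tab",.126,.14),("placed",.055,.078)):
    m=(abs(x+.0)<.011)&(z>lo)&(z<hi)&(s>.14)&(s<.21);h,b=np.histogram(s[m]*1000,np.arange(140,212,2));print(nm,[(int(q),int(k)) for k,q in zip(h,b) if k])
E
```

```text
t 18.1 pos [0.5673 0.1367 0.1272] w 0.0256 F [-0.1 -0.4 -0.8] q6 [0.14 0.19 1.41 0.   1.54 0.21]
toolx [-1.8e-03 -2.0e-04 -1.0e+00] tooly [ 0.9971 -0.0755 -0.0018]
tool y yaw -4.33
turn deg 0.11 frac 0.0003
after-turn shift m [ 0.0672  0.0013 -0.0006] frac [ 0.2689  0.0053 -0.0023]
held tab [(172, 1), (174, 2), (176, 18), (178, 19), (180, 6)]
placed [(190, 1), (192, 9), (194, 25), (196, 29), (198, 2), (200, 1)]
```

View pics/s8c.png

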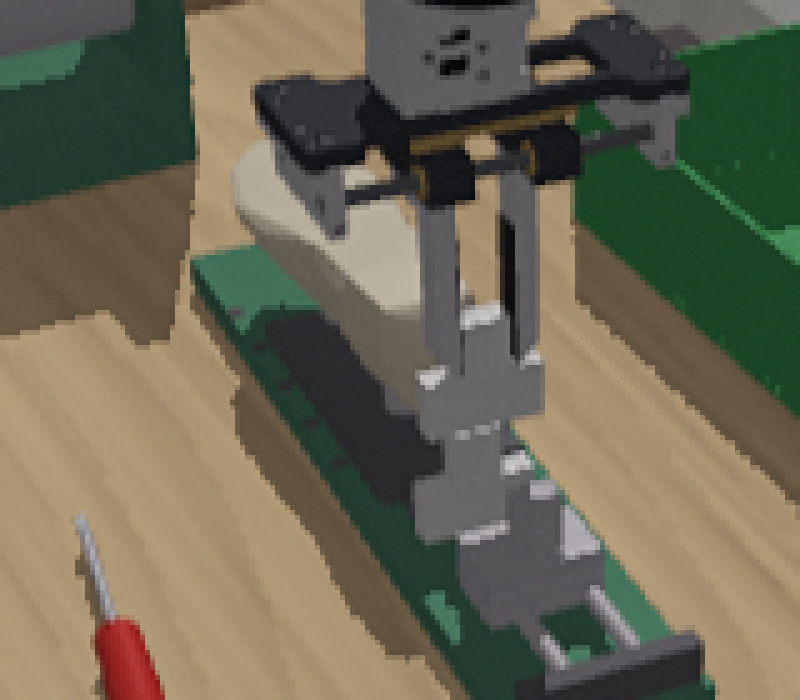

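>>> drive_tool --commands '[[[0.05,0.004,-0.001,0],[0.06,0,0,0],[0.06,0,0,0],[0.05,0,0,0],[0.03,0,0,0],[0,0,0,0],[0,0,0,0],[0,0,0,0]]]'

```text
time: 18.95
tool_pos: [0.5695, 0.1375, 0.0667]
ee_rot: [1.807, 1.569, 0.161]
wrist_force: [-0.5, 0.2, -0.8]
width: 0.0256
```

```bash
python3 go.py 0.5685 0.1372 0.055 -4.44
```

```text
t 18.95 pos [0.5695 0.1375 0.0667] w 0.0256 F [-0.5  0.2 -0.8] q6 [0.14 0.23 1.49 0.   1.42 0.21]
toolx [ 1.9e-03  3.0e-04 -1.0e+00] tooly [ 0.9972 -0.0748  0.0019]
tool y yaw -4.29
turn deg 0.15 frac 0.0004
after-turn shift m [ 0.0117 -0.001   0.0003] frac [ 0.0468 -0.0039  0.0014]
```

>>> drive_tool --commands '[[[0.018,-0.004,0,0],[0.014,0,0,0],[0.01,0,0,0],[0.005,0,0,0],[0,0,0,0],[0,0,0,0]]]'

```text
time: 19.55
tool_pos: [0.5677, 0.1375, 0.0554]
ee_rot: [1.923, 1.57, 0.277]
wrist_force: [-3.2, -0.9, 5.5]
width: 0.0256
```

```bash
python3 go.py 0.5685 0.1372 0.055 -4.44;python3 - <<'E'
from h import *
t=snap("side",9)
crop(t,180,80,340,220,5,"s9c.png")
E
```

```text
t 19.55 pos [0.5677 0.1375 0.0554] w 0.0256 F [-3.2 -0.9  5.5] q6 [0.14 0.24 1.5  0.   1.4  0.22]
toolx [ 4.e-04  1.e-04 -1.e+00] tooly [ 9.972e-01 -7.470e-02  4.000e-04]
tool y yaw -4.29
turn deg 0.15 frac 0.0004
after-turn shift m [0.0004 0.0008 0.0002] frac [0.0016 0.0032 0.0008]
```

View pics/s9c.png

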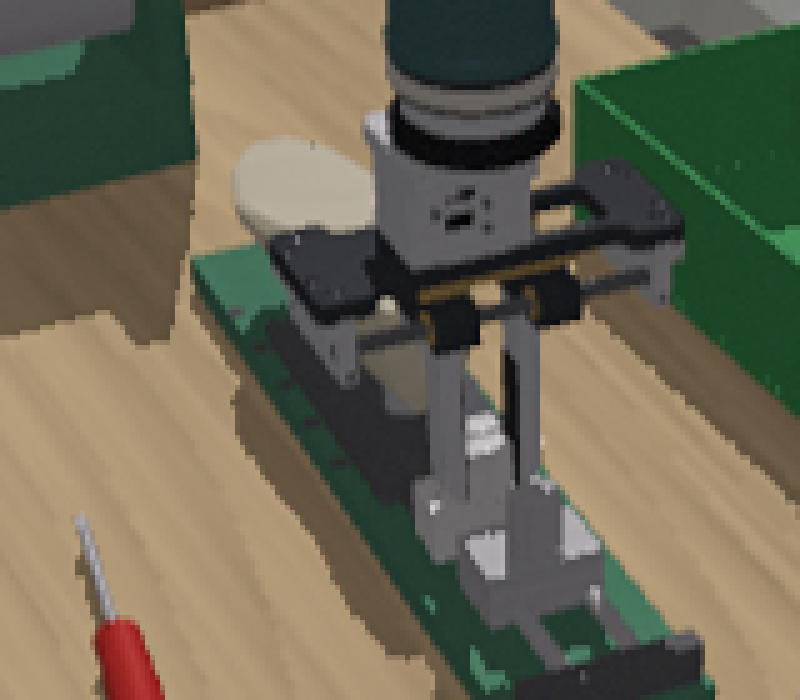

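>>> drive_tool --commands '[[[0,0,0,0],[0,0,0,0],[0,0,0,0],[0,0,0,0],[-0.02,0,0,0],[-0.08,0,0,0],[-0.1,0,0,0],[-0.1,0,0,0],[-0.08,0,0,0],[0,0,0,0.02],[0,0,0,0.02],[0,0,0,0.0217],[0,0,0,0],[0,0,0,0]]]' --grip 0.6

```text
time: 21.0
tool_pos: [0.5678, 0.1374, 0.1492]
ee_rot: [2.543, 1.571, 0.513]
wrist_force: [0.5, -0.4, 0.3]
width: 0.0564
```

```bash
python3 go.py 0.5311 -0.2855 0.148 -26.5;  python3 - <<'E'
from h import *
t=snap("side",10)
crop(t,180,80,340,220,5,"s10c.png")
E
```

```text
t 21.0 pos [0.5678 0.1374 0.1492] w 0.0564 F [ 0.5 -0.4  0.3] q6 [0.14 0.18 1.38 0.   1.58 0.6 ]
toolx [ 2.e-04  1.e-04 -1.e+00] tooly [ 8.962e-01 -4.437e-01  1.000e-04]
tool y yaw -26.34
turn deg 0.16 frac 0.0004
after-turn shift m [0.0011 0.1559 0.3949] frac [0.0044 0.6235 1.5795]
```

View pics/s10c.png

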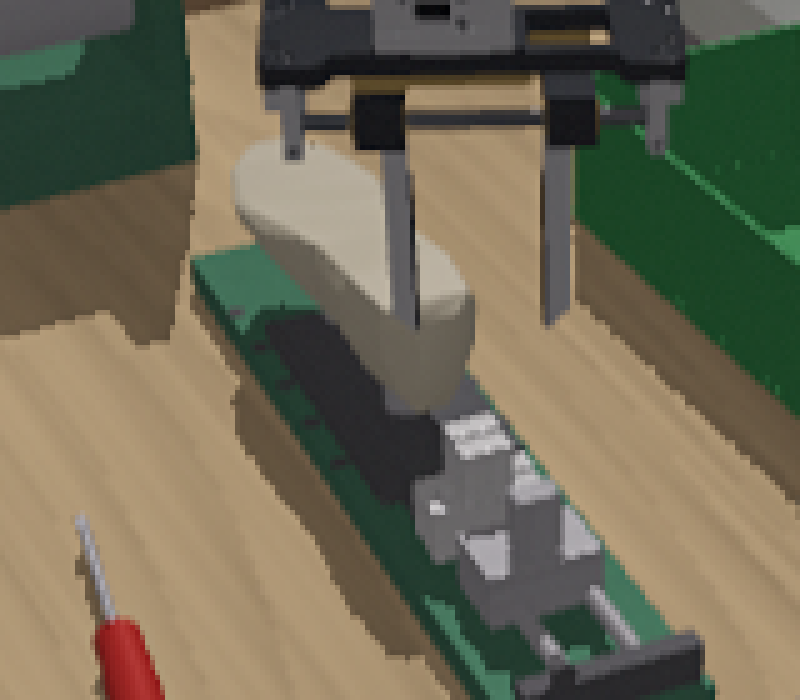

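>>> drive_tool --commands '[[[0,0.048,0.06,0.0004],[0,0.048,0.12,0],[0,0.048,0.14,0],[0,0.048,0.14,0],[0,0.048,0.14,0],[0,0.048,0.14,0],[0,0.048,0.14,0],[0,0.048,0.14,0],[0,0.048,0.14,0],[0,0.048,0.14,0],[0,0.048,0.12,0],[0,0.048,0.1,0],[0,0.048,0.06,0],[0,0,0,0],[0,0,0,0],[0.08,0,0,0],[0.08,0,0,0],[0.06,0,0,0],[0,0,0,0],[0,0,0,0]]]'

```text
time: 23.05
tool_pos: [0.5302, -0.2848, 0.0941]
ee_rot: [-2.261, 1.57, 1.987]
wrist_force: [0.2, -0.9, 0.6]
width: 0.056
```

```bash
python3 go.py 0.5311 -0.2855 0.043 -26.5
```

```text
t 23.05 pos [ 0.5302 -0.2848  0.0941] w 0.056 F [ 0.2 -0.9  0.6] q6 [-0.59  0.25  1.41  0.    1.49 -0.12]
toolx [-1.e-04  3.e-04 -1.e+00] tooly [ 8.943e-01 -4.475e-01 -3.000e-04]
tool y yaw -26.58
turn deg -0.08 frac -0.0002
after-turn shift m [0.0511 0.0011 0.0002] frac [0.2044 0.0044 0.0009]
```

>>> drive_tool --commands '[[[0.06,0.004,0,0],[0.06,0,0,0],[0.05,0,0,0],[0.03,0,0,0],[0,0,0,0],[0,0,0,0]]]'

```text
time: 23.65
tool_pos: [0.531, -0.2861, 0.0438]
ee_rot: [-2.031, 1.57, 2.216]
wrist_force: [-0.5, -0.6, 0.7]
width: 0.0564
```

```bash
python3 go.py 0.5311 -0.2855 0.043 -26.5;  python3 - <<'E'
from h import *
t=snap("side",11)
crop(t,280,200,440,340,5,"s11c.png")
E
```

```text
t 23.65 pos [ 0.531  -0.2861  0.0438] w 0.0564 F [-0.5 -0.6  0.7] q6 [-0.59  0.29  1.46  0.    1.39 -0.12]
toolx [-2.e-04  3.e-04 -1.e+00] tooly [ 8.938e-01 -4.486e-01 -3.000e-04]
tool y yaw -26.65
turn deg -0.15 frac -0.0004
after-turn shift m [ 0.0008 -0.0001 -0.0006] frac [ 0.003  -0.0006 -0.0022]
```

View pics/s11c.png

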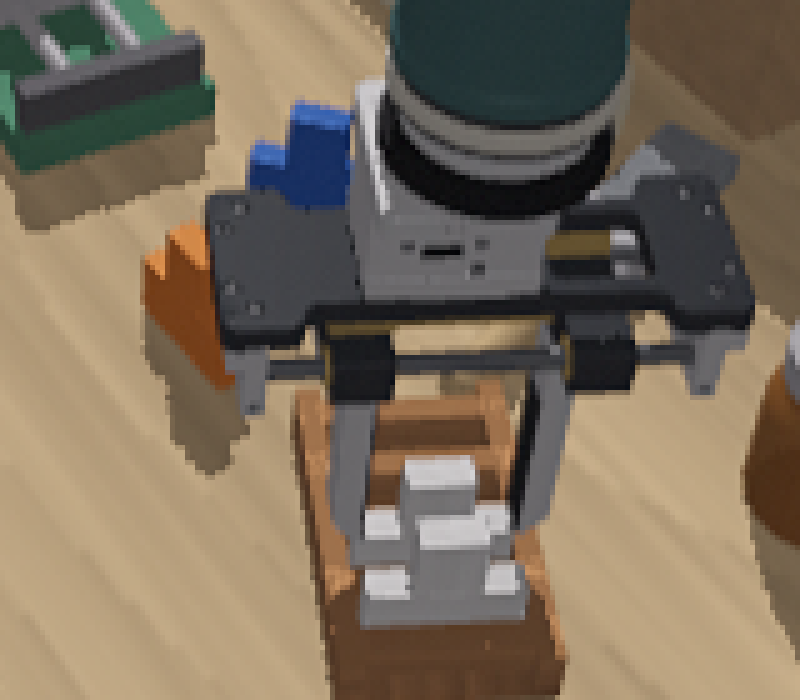

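Straddling the third plate. Grip, lift and turn.

>>> drive_tool --commands '[[[0.002,0,0,0],[0,0,0,0],[0,0,0,0],[0,0,0,0],[0,0,0,0],[0,0,0,0],[0,0,0,0]]]' --grip 0

```text
time: 24.4
tool_pos: [0.5312, -0.2861, 0.0437]
ee_rot: [1.645, 1.57, -0.391]
wrist_force: [0.4, 0.7, 1.3]
width: 0.0256
```

>>> drive_tool --commands '[[[-0.02,0,0,0],[-0.05,0,0,0],[-0.1,0,0,0],[-0.1,0,0,0],[-0.1,0,0,0],[-0.05,0,0,0],[0,0,0,-0.02],[0,0,0,-0.02],[0,0,0,-0.0217],[0,0,0,0],[0,0,0,0]]]'

```text
time: 25.5
tool_pos: [0.5308, -0.2859, 0.1483]
ee_rot: [-2.249, 1.57, 2.383]
wrist_force: [0.3, -0.2, -0.6]
width: 0.0253
```

```bash
python3 go.py 0.5673 0.1207 0.148 -4.44
```

```text
t 25.5 pos [ 0.5308 -0.2859  0.1483] w 0.0253 F [ 0.3 -0.2 -0.6] q6 [-0.59  0.22  1.33  0.    1.59 -0.51]
toolx [-5.e-04  5.e-04 -1.e+00] tooly [ 9.968e-01 -8.010e-02 -5.000e-04]
tool y yaw -4.6
turn deg -0.16 frac -0.0004
after-turn shift m [ 4.000e-04  4.900e-03 -4.082e-01] frac [ 0.0017  0.0196 -1.6328]
```

>>> drive_tool --commands '[[[0,0.002,-0.06,-0.0004],[0,0.0015,-0.12,0],[0,0.0015,-0.14,0],[0,0.0015,-0.14,0],[0,0.0015,-0.14,0],[0,0.0015,-0.14,0],[0,0.0015,-0.14,0],[0,0.0015,-0.14,0],[0,0.0015,-0.14,0],[0,0.0015,-0.14,0],[0,0.0015,-0.14,0],[0,0.0015,-0.12,0],[0,0.0015,-0.073,0],[0,0,0,0],[0,0,0,0],[0,0,0,0],[0.04,0,0,0],[0.04,0,0,0],[0,0,0,0],[0,0,0,0]]]'

```text
time: 27.5
tool_pos: [0.566, 0.1202, 0.1275]
ee_rot: [-1.426, 1.569, -3.072]
wrist_force: [0.2, 0.4, -0.8]
width: 0.0257
```

```bash
python3 go.py 0.5673 0.1207 0.06 -4.44; python3 - <<'E'
from h import *
t=snap("side",12)
crop(t,180,80,340,220,5,"s12c.png")
from se import *
Q=se(cloud(t));s,x,z=Q[...,0],Q[...,1],Q[...,2]
for nm,lo,hi in(("held tab",.126,.14),("placed",.055,.078)):
    m=(abs(x+.0)<.011)&(z>lo)&(z<hi)&(s>.14)&(s<.21);h,b=np.histogram(s[m]*1000,np.arange(140,212,2));print(nm,np.median(s[m]),[(int(q),int(k)) for k,q in zip(h,b) if k])
E
```

```text
t 27.5 pos [0.566  0.1202 0.1275] w 0.0257 F [ 0.2  0.4 -0.8] q6 [0.11 0.18 1.42 0.   1.54 0.19]
toolx [-1.8e-03 -1.0e-04 -1.0e+00] tooly [ 0.9971 -0.0756 -0.0018]
tool y yaw -4.34
turn deg 0.1 frac 0.0003
after-turn shift m [ 0.0675  0.0013 -0.0006] frac [ 0.2698  0.0053 -0.0024]
held tab 0.16178912221300967 [(156, 1), (158, 5), (160, 21), (162, 16), (164, 5)]
placed 0.17892885500176284 [(140, 1), (174, 4), (176, 14), (178, 35), (180, 17), (182, 2)]
```

View pics/s12c.png

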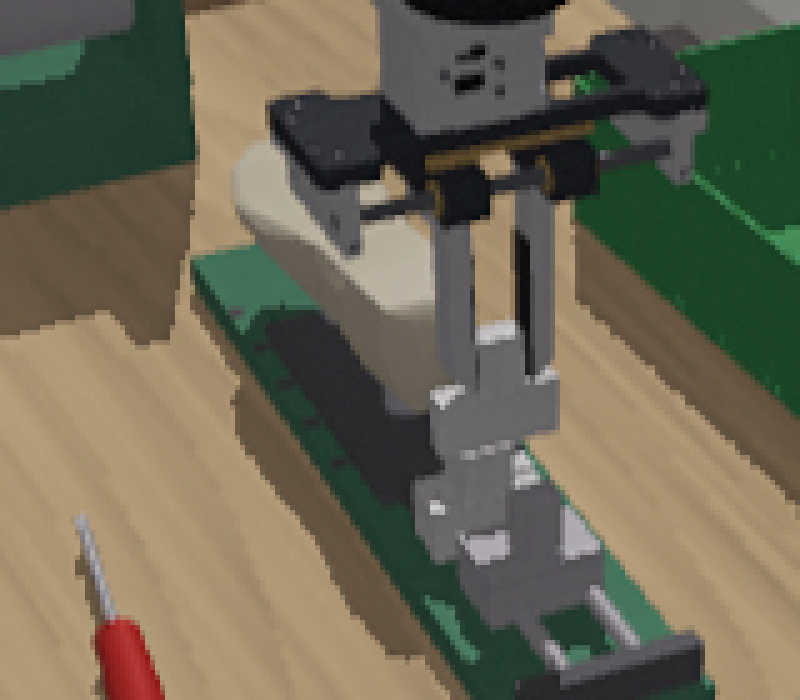

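>>> drive_tool --commands '[[[0.05,0.002,0,0],[0.06,0,0,0],[0.06,0,0,0],[0.04,0,0,0],[0.02,0,0,0],[0,0,0,0],[0,0,0,0],[0,0,0,0]]]'

```text
time: 28.35
tool_pos: [0.5677, 0.1208, 0.0719]
ee_rot: [1.805, 1.569, 0.16]
wrist_force: [1.0, -0.4, -1.3]
width: 0.0253
```

```bash
python3 go.py 0.5673 0.1207 0.0555 -4.44; python3 - <<'E'
from h import *
t=snap("side",13)
crop(t,180,80,340,220,5,"s13c.png")
E
```

```text
t 28.35 pos [0.5677 0.1208 0.0719] w 0.0253 F [ 1.  -0.4 -1.3] q6 [0.11 0.22 1.49 0.   1.43 0.19]
toolx [ 1.8e-03  3.0e-04 -1.0e+00] tooly [ 0.9972 -0.0747  0.0018]
tool y yaw -4.29
turn deg 0.15 frac 0.0004
after-turn shift m [ 0.0164 -0.0004  0.0001] frac [ 0.0656 -0.0017  0.0005]
```

View pics/s13c.png

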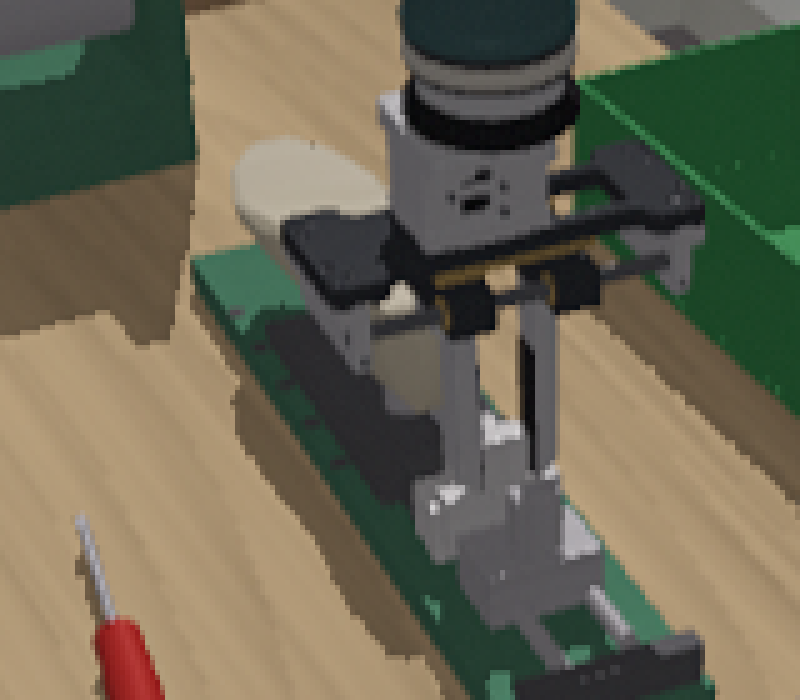

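>>> drive_tool --commands '[[[0.022,0,0,0],[0.02,0,0,0],[0.014,0,0,0],[0.008,0,0,0],[0.003,0,0,0],[0,0,0,0],[0,0,0,0]]]'

```text
time: 29.1
tool_pos: [0.5667, 0.1207, 0.0557]
ee_rot: [-1.478, 1.571, -3.124]
wrist_force: [-3.1, -0.6, 6.4]
width: 0.0259
```

```bash
python3 go.py 0.5673 0.1207 0.0555 -4.44
```

```text
t 29.1 pos [0.5667 0.1207 0.0557] w 0.0259 F [-3.1 -0.6  6.4] q6 [0.11 0.23 1.51 0.   1.4  0.19]
toolx [-3.e-04 -0.e+00 -1.e+00] tooly [ 9.972e-01 -7.470e-02 -3.000e-04]
tool y yaw -4.28
turn deg 0.16 frac 0.0004
after-turn shift m [ 0.0002  0.0006 -0.0001] frac [ 0.0006  0.0022 -0.0002]
```

>>> drive_tool --commands '[[[0,0,0,0],[0,0,0,0],[0,0,0,0],[0,0,0,0],[-0.02,0,0,0],[-0.08,0,0,0],[-0.1,0,0,0],[-0.1,0,0,0],[-0.08,0,0,0],[0,0,0.06,0],[0,0,0.09,0],[0,0,0.09,0],[0,0,0,0],[0,0,0,0]]]' --grip 0.6

```text
time: 30.5
tool_pos: [0.562, 0.0602, 0.1481]
ee_rot: [-1.797, 1.569, 2.839]
wrist_force: [0.1, 0.4, 0.1]
width: 0.0566
```

```bash
python3 - <<'E'
import numpy as np
from se import *
p=.5560*e+.102*d; print(p)
t=snap("side",14);crop(t,180,80,340,220,5,"s14c.png")
s=snap("top",14);crop(s,150,180,290,260,5,"t14c.png")
E
python3 go.py 0.5622 0.0587 0.06 -4.44
```

```text
[0.56222775 0.05865111]
t 30.6 pos [0.5623 0.0611 0.1485] w 0.056 F [-0.1  0.  -0.6] q6 [0.01 0.14 1.43 0.   1.58 0.08]
toolx [-1.e-03  5.e-04 -1.e+00] tooly [ 0.9972 -0.0746 -0.001 ]
tool y yaw -4.28
turn deg 0.16 frac 0.0005
after-turn shift m [0.0885 0.0002 0.0025] frac [0.3542 0.0009 0.0099]
```

View pics/s14c.png

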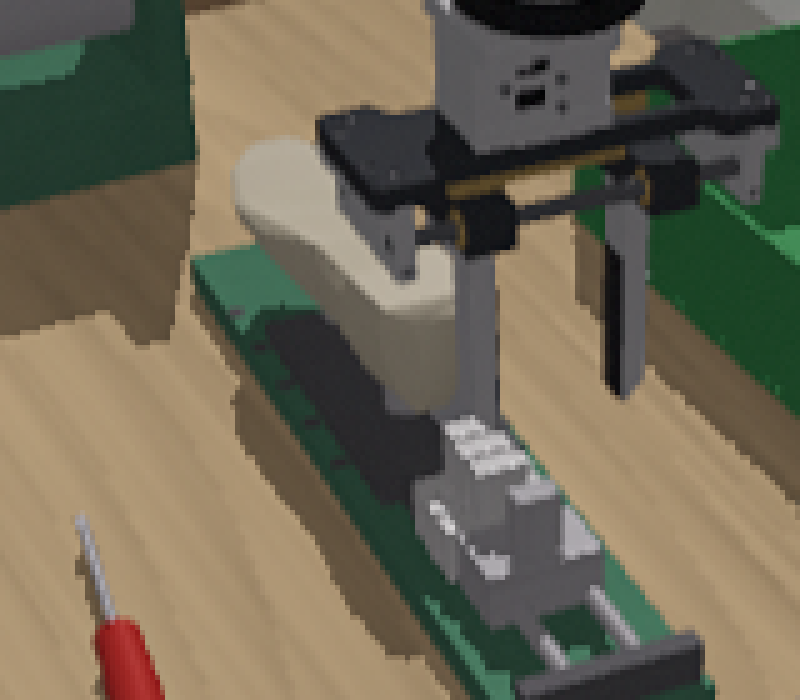

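View pics/t14c.png

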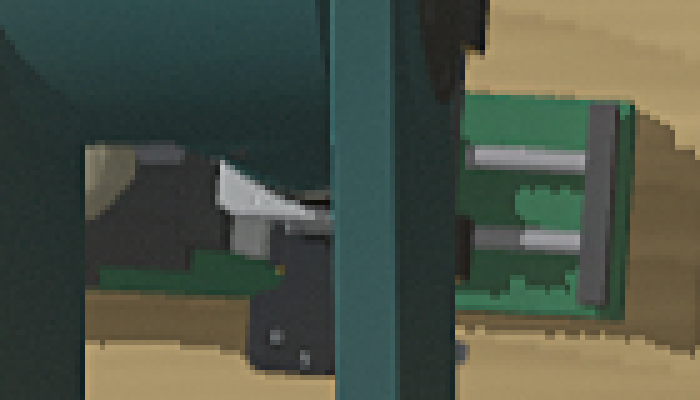

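>>> drive_tool --commands '[[[0,0,0.01,0.0004],[0,0,0,0],[0,0,0,0],[0,0,0,0],[0,0,0,0],[0,0,0,0],[0.06,0,0,0],[0.1,0,0,0],[0.1,0,0,0],[0.06,0,0,0],[0.025,0,0,0],[0,0,0,0],[0,0,0,0]]]' --grip 0

```text
time: 31.9
tool_pos: [0.5631, 0.0584, 0.0639]
ee_rot: [1.725, 1.569, 0.077]
wrist_force: [-0.2, -0.1, 0.2]
width: 0.0002
```

```bash
python3 go.py 0.5622 0.0587 0.06 -4.44; python3 - <<'E'
from se import *
t=snap("side",15);crop(t,180,80,340,220,5,"s15c.png")
E
```

```text
t 31.9 pos [0.5631 0.0584 0.0639] w 0.0002 F [-0.2 -0.1  0.2] q6 [0.   0.19 1.54 0.   1.41 0.08]
toolx [ 1.8e-03  1.0e-04 -1.0e+00] tooly [ 0.997  -0.0774  0.0017]
tool y yaw -4.44
turn deg 0.0 frac 0.0
after-turn shift m [ 0.0039 -0.001  -0.0003] frac [ 0.0157 -0.0038 -0.001 ]
```

View pics/s15c.png

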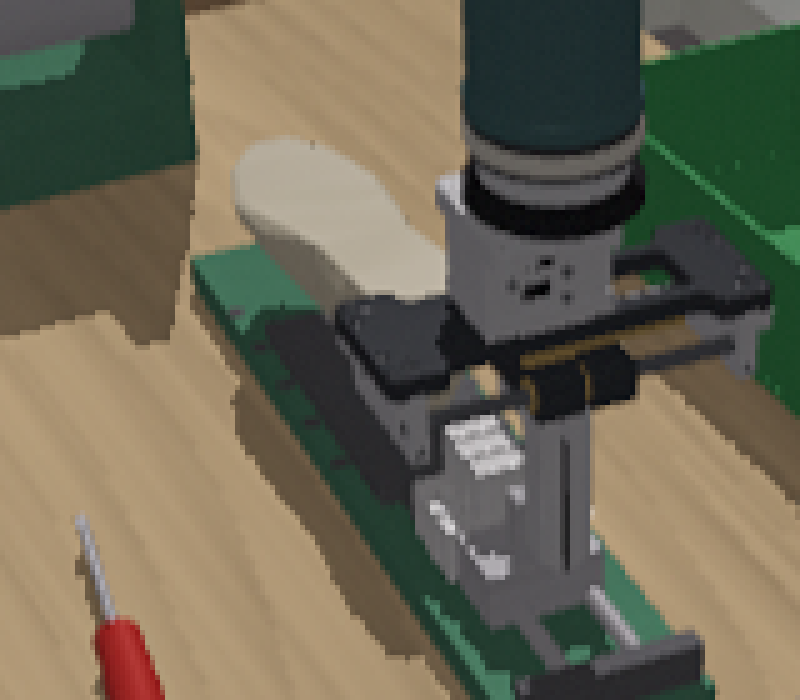

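>>> drive_tool --commands '[[[0.008,-0.003,0,0],[0,0,-0.016,0],[0,0,-0.016,0],[0,0,-0.016,0],[0,0,0,0],[0,0,0,0]]]'

```text
time: 32.55
tool_pos: [0.5627, 0.0705, 0.0611]
ee_rot: [1.74, 1.57, 0.092]
wrist_force: [-0.3, -0.3, 0.4]
width: 0.0003
```

>>> drive_tool --commands '[[[0,0,-0.012,0],[0,0,-0.012,0],[0,0,0,0],[0,0,0,0]]]'

```text
time: 32.95
tool_pos: [0.5631, 0.0762, 0.0611]
ee_rot: [0.822, 1.57, -0.826]
wrist_force: [-0.5, -2.3, 1.0]
width: 0.0001
```

>>> drive_tool --commands '[[[0,0,-0.012,0],[0,0,-0.008,0],[0,0,0,0],[0,0,0,0]]]'

```text
time: 33.35
tool_pos: [0.5635, 0.081, 0.0611]
ee_rot: [0.328, 1.57, -1.32]
wrist_force: [0.2, -4.5, 1.4]
width: 0.0005
```

>>> drive_tool --commands '[[[0,0,-0.008,0],[0,0,-0.008,0],[0,0,0,0],[0,0,0,0]]]'

```text
time: 33.75
tool_pos: [0.5636, 0.0827, 0.0611]
ee_rot: [-0.027, 1.566, -1.676]
wrist_force: [-1.2, -10.8, 2.8]
width: 0.0005
```

```bash
python3 go.py; python3 - <<'E'
from se import *
t=snap("side",16);crop(t,180,80,340,220,5,"s16c.png")
E
```

```text
t 33.75 pos [0.5636 0.0827 0.0611] w 0.0005 F [ -1.2 -10.8   2.8] q6 [ 0.05  0.2   1.53 -0.    1.41  0.13]
toolx [-5.0e-04 -4.9e-03 -1.0e+00] tooly [ 9.969e-01 -7.810e-02 -1.000e-04]
tool y yaw -4.48
```

View pics/s16c.png

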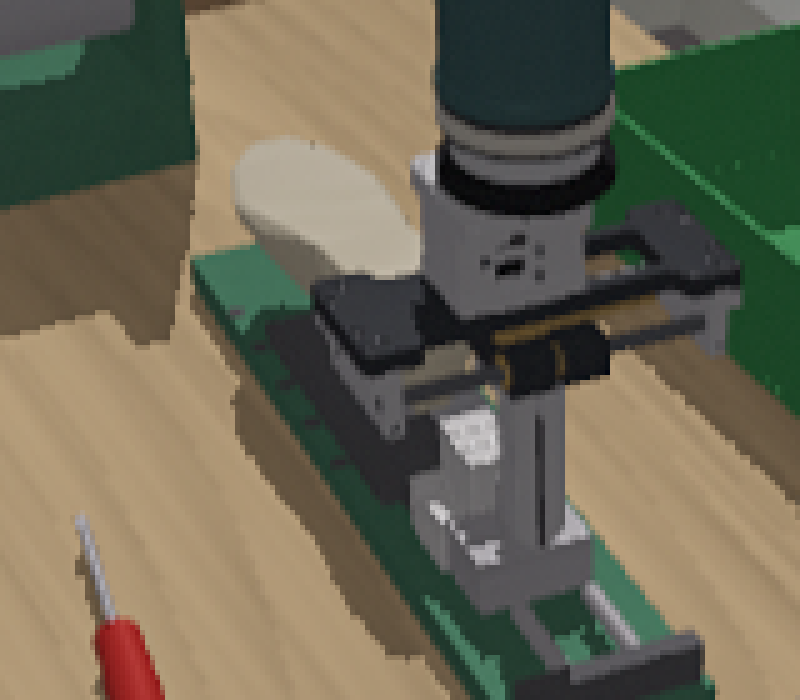

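>>> drive_tool --commands '[[[0,0,-0.004,0],[0,0,-0.002,0],[0,0,0,0],[0,0,0,0],[0,0,0,0]]]'

```text
time: 34.3
tool_pos: [0.5636, 0.0827, 0.0611]
ee_rot: [-0.042, 1.563, -1.691]
wrist_force: [-2.5, -13.7, 2.9]
width: 0.0005
```

```bash
python3 go.py; python3 - <<'E'
from se import *
t=snap("side",17);crop(t,200,120,320,220,6,"s17c.png")
s=snap("top",17)
Q=se(cloud(t));S,x,z=Q[...,0],Q[...,1],Q[...,2]
for lab,lo,hi,a,b in(("tab tops",.071,.085,.15,.25),):
    m=(x>-.013)&(x<.013)&(z>lo)&(z<hi)&(S>a)&(S<b);h,q=np.histogram(S[m]*1000,np.arange(150,226,4));print(lab,[(int(i),int(k)) for k,i in zip(h,q) if k])
E
python3 go.py
```

```text
t 34.3 pos [0.5636 0.0827 0.0611] w 0.0005 F [ -2.5 -13.7   2.9] q6 [ 0.05  0.2   1.53 -0.01  1.41  0.13]
toolx [-9.0e-04 -7.5e-03 -1.0e+00] tooly [ 9.969e-01 -7.860e-02 -3.000e-04]
tool y yaw -4.51
tab tops [(150, 1), (166, 3), (170, 12), (174, 6), (178, 9), (182, 7), (186, 11), (190, 6), (194, 11), (198, 7), (202, 15), (206, 8), (210, 6)]
t 34.4 pos [0.5636 0.0827 0.0611] w 0.0005 F [ -1.8 -12.8   3. ] q6 [ 0.05  0.2   1.53 -0.01  1.41  0.13]
toolx [-0.001  -0.0074 -1.    ] tooly [ 9.969e-01 -7.870e-02 -4.000e-04]
tool y yaw -4.51
```

View pics/s17c.png

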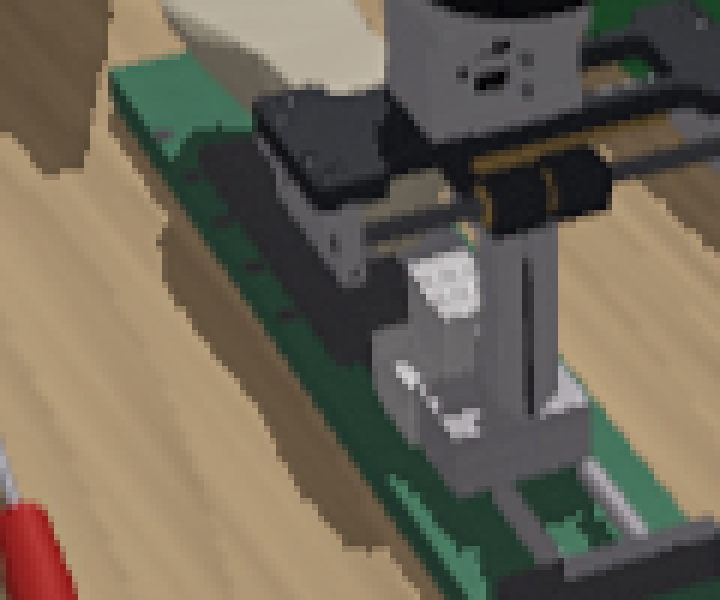

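View pics/top17.png

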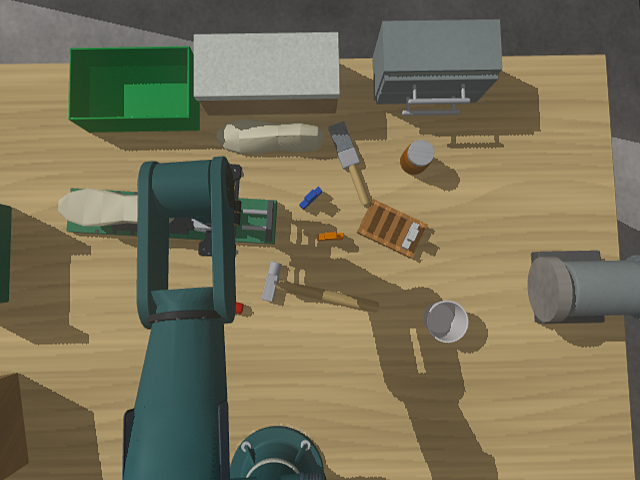

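>>> drive_tool --commands '[[[0,0,-0.004,0],[0,0,0,0],[0,0,0,0],[0,0,0,0],[0,0,0,0],[0,0,0,0],[0,0,0,0],[0,0,0,0],[0,0,0,0],[0,0,0,0]]]'

```text
time: 35.4
tool_pos: [0.5636, 0.0827, 0.0612]
ee_rot: [-0.05, 1.561, -1.7]
wrist_force: [-2.8, -15.5, 4.1]
width: 0.0003
```

Steady at about 15.5 N with the pusher not moving any further. Handing in.

```bash
python3 -c "
from bench import robot
print(robot.close_job())"
```

```text
the job is handed in; nothing more can be done
None
```

I stood three plates upright in the gap and pushed the pusher's lug from behind with the closed fingers. I handed the job in at about 35 s of the 72 s limit, still holding that push.

- **Plate count:** The empty gap measured about 52.5 mm in the top view and about 56 mm in the side view. The two disagree by 3 mm, but both call for three plates.
- **Push:** The force along the bed rose to a steady 15.5 N or so. The tool stopped moving after about 12 mm of pusher travel, by my estimate, well short of the 19 mm stop. The plates therefore appear to be taking the load rather than the stop.
- **Stack:** In the last side view the three tabs stand in one unbroken block against the heel block, about 42 mm deep, which is what three plates should measure.
- **Rest of the bench:** The last top view shows the fourth plate still standing in its rack slot. The bystanders and the blue and orange look-alikes look unmoved. The screwdriver was partly hidden by the arm there, but an earlier side view showed it in place.

No check failed. I sent one move too far near the rack, at a safe height, and corrected it without touching anything.

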